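Zero the dial comparator with its master, hang up the gauges and load the bar

TASK

Set up the check station: lay the long steel setting master flat in the comparator's nest and push it fully home against the two back stops and the end stop, and with it there turn the dial's bezel until the zero mark lies under the hand. Then hang the master and every loose steel gauge tag by its eye on the sloping rack, one to a peg and right down on the board, and leave the brass bar in the nest pushed home against all three stops. Keep the dial on zero and leave the other things on the bench where they are.

Things in the scene. Friction and masses are not known exactly. Their poses are not given: they have to be found in the camera images.
- comparator: Fixed comparator: aluminium plate 210 x 190 x 12 mm. Origin on the bench under the middle of the nest; x points to the two back stops and the dial, y to the end stop. Plate spans x -83 to +127, y -95 to +95 mm. Stops are steel blocks 10 mm high above the plate; between the back stops a finger has room from y = -37 to +26 mm (the thin gauge stem lies at y = +30 mm)
- nest_home (a point): On the plate's top, 12 mm above the bench: where the middle of the underside of a 120 x 30 mm bar is when home, its length along comparator y (either way round). Axes as comparator. Back stop faces at x = +15 mm (y -55 to -37 and +43 to +61, 12 mm thick), end stop face at y = +60 mm (x -35 to +9); the nest is open at its -x side and -y end
- dial_center (a point): On the vertical axis of the dial gauge, 41 mm above the bench, at mid-height of the bezel: a knurled steel rim, 58 mm diameter, from 32 to 50 mm above the bench, with a free gap under it. Grip it across its diameter from above at this height, at any yaw
- bezel (a joint): Angle of the bezel with its white scale, rad, -3 to +3, growing counter-clockwise seen from above. At 0 the zero mark (solid black wedge at the rim of the scale) lies under the tip of the fixed black hand, which points from the dial's middle to the nest (comparator -x). It stays where it is left (friction about 0.06 N m)
- rack: Fixed grey peg rack, 330 mm wide along y: a board sloping up at 35 degrees towards +x, 165 mm along the slope, facing the robot. Origin on the bench under its middle; low edge at x = -55 mm, 8 mm above the bench. Four pegs stand square to the board, pointing to (-0.574, 0, +0.819) in the rack's axes. A plate put on a peg slides down it and hangs flat on the board
- peg0 (a point): Point on the axis of peg 0, 4 mm off the board's face and 135 mm up the slope; steel, 8 mm diameter, its tip 36 mm farther out; pegs are 75 mm apart, peg 0 at the rack's -y end. Axes as rack
- peg1 (a point): Point on the axis of peg 1, 4 mm off the board's face and 135 mm up the slope; steel, 8 mm diameter, its tip 36 mm farther out; pegs are 75 mm apart, peg 0 at the rack's -y end. Axes as rack
- peg2 (a point): Point on the axis of peg 2, 4 mm off the board's face and 135 mm up the slope; steel, 8 mm diameter, its tip 36 mm farther out; pegs are 75 mm apart, peg 0 at the rack's -y end. Axes as rack
- peg3 (a point): Point on the axis of peg 3, 4 mm off the board's face and 135 mm up the slope; steel, 8 mm diameter, its tip 36 mm farther out; pegs are 75 mm apart, peg 0 at the rack's -y end. Axes as rack
- master: Loose setting master: plain steel bar, rectangular, 120 x 30 x 8 mm, about 200 g, the only long steel plate of even width, with one eye of 19 mm diameter near its +x end (46 mm from its centre). Origin: centre of the underside; x along its length, z square to the plate
- master_eye (a point): Centre of the master's eye, mid-thickness
- tag0: Loose steel gauge tag, one of up to three (some may be absent), 95 x 8 mm thick, about 110 g, lying flat: square head 32 x 32 mm with a round eye of 19 mm, narrow shank 18 mm wide. Origin: middle of its length, on the underside; x along its length, z square to it. Head from x = +15.5 to +47.5 mm (eye at +31.5 mm), shank from -47.5 to +15.5 mm
- tag0_eye (a point): Centre of this tag's eye, mid-thickness
- tag1: Loose steel gauge tag, one of up to three (some may be absent), 95 x 8 mm thick, about 110 g, lying flat: square head 32 x 32 mm with a round eye of 19 mm, narrow shank 18 mm wide. Origin: middle of its length, on the underside; x along its length, z square to it. Head from x = +15.5 to +47.5 mm (eye at +31.5 mm), shank from -47.5 to +15.5 mm
- tag1_eye (a point): Centre of this tag's eye, mid-thickness
- tag2: Loose steel gauge tag, one of up to three (some may be absent), 95 x 8 mm thick, about 110 g, lying flat: square head 32 x 32 mm with a round eye of 19 mm, narrow shank 18 mm wide. Origin: middle of its length, on the underside; x along its length, z square to it. Head from x = +15.5 to +47.5 mm (eye at +31.5 mm), shank from -47.5 to +15.5 mm
- tag2_eye (a point): Centre of this tag's eye, mid-thickness
- bar: Loose brass terminal bar (the work piece), 120 x 30 x 10 mm, about 260 g, no eye, four small screws on its top. Origin: centre of the underside; x along its length
- driver: Bystander: black electric screwdriver lying on the bench, about 185 mm long along x, 30 mm thick; origin on its underside
- spool: Bystander: grey solder spool standing, 54 mm diameter, 40 mm high; origin under its centre
- flux: Bystander: small white bottle standing, 34 mm diameter, 85 mm high; origin under its centre
- ferrite: Bystander: dark ferrite core standing, 26 mm diameter, 16 mm high; origin under its centre
There are look-alikes about, which are no part of the job. Several things have the shape of the bar; the one meant has the colours described above.

How it is judged:
By the outcome, as a careful person would: the job done as asked, in the order asked, and still so for the second after the job is handed in, with the robot touching nothing.
Of tag0, tag1, tag2 only 1 to 3 are there at a start; the rules pass over those that are not, and their reading is None.
At some moment in a run one of bar, tag0, tag1, tag2 may be knocked a few centimetres aside while the robot is not near it.
Once in a run the grip may slacken for a moment while it holds something.
It also fails if it takes over 210 s, if anything falls off the work surface, if the arm or the gripper's body presses on something with over 40 N, if the wrist force passes 120 N, or if a joint passes its speed limit or range.

ROBOT

A 6-joint arm with a two-finger parallel gripper is mounted at the origin on the work surface. World frame = base frame: x ahead of the robot, y to its left, z up, the work surface at z = 0. Lengths are in mm, angles in rad, forces in N, time in s.
With the tool pointing down it reaches from about 350 to 775 mm from the base axis. Payload 5.5 kg.
Tool frame: the origin (TCP) lies on the centre line of the jaws, within the pads' length; the fingertips stand 22 mm ahead of it and the grasp point (between the pads) lies 3 mm ahead of it (tips_ahead is the distance from the TCP to the fingertips, in mm); z points along the fingers, y is the line along which they close (so a half turn about z gives the same grasp; the last joint's range is limited). The gripper opens to 85 mm and grips with 20 to 120 N. Pads are 22 mm wide; open, the fingers measure 114 mm over their backs; the gripper's body (76 mm by 85 mm) begins 54 mm behind the grasp point. The pads swing forward as they close: fully open they stand 13 mm farther back than shut.
Start: joints at [1.028, 0.313, 0.046, 1.304, 0, 1.431], TCP at [225.425, 529.012, 253.323] pointing down, gripper open.
Joint ranges: [-2.76, 2.76], [-0.86, 1.69], [-1.03, 1.26], [-2.2, 2.34], [-1.47, 1.5], [-3.14, 3.14]. Speed limits (rad/s): [2.57, 2.57, 3.14, 3.14, 3.14, 3.14].

INTERFACE

Orientations are given as a unit quaternion [x, y, z, w].
In Python, from cell import * gives the robot as it stands. The module is installed in compiled form; this text tells all that it offers.
- The arm moves only by the tool servo_tool, never from a script. Its argument "steps" is a list of rows, each a list of 6 numbers: the shift along the world's x, y, z in mm, then the turn, a rotation vector about the world's x, y, z in rad. In form: [[x, y, z, ax, ay, az], ...]. A call has exactly 8 rows; each row is the pose to reach, as a shift and turn from the pose commanded when the call began; what a row does not reach only later rows make up. A row lasts 1/10 s, in which the tool goes at most 50 mm and 8.59 degrees, less where a joint would pass 70% of its speed; a pose out of reach is approached as far as the arm can. A call with a gripper value outside its range is refused whole. "fingers" is the finger opening in mm, from 0 to 85.4, set as the call begins (left out, the last holds). The fingers move at their own pace and stop on an object; "squeeze" is the grip in N (left out, the last holds). Time passes only in rows, so rows that repeat a pose let the fingers close, or fill a call up. It gives the time, the measured TCP pose, the force, the opening and the grip force at its end, in the units of the state.
- state(): the state, without advancing time (a new reading comes with each control period).
- grab_frame(name): name is "scene" or "top" or "wrist"; returns the picture (400x640x3 uint8, red, green, blue); there is no depth.
- calibration(name): a dict with "mtx" (3x3 intrinsics, pixels), "R" (3x3) and "t" (3): a world point X has camera coordinates R X + t; the wrist camera has in their place "T_tool_cam" (4x4, takes a point from camera to tool coordinates, whose origin is the TCP and whose axes are the flange's). Camera axes: x right, y down, z forward; pixel columns grow to the right and rows downward; lengths in mm; the calibration is good to about 2 mm. The wrist camera is an equidistant fisheye: a pixel r from the principal point sees the ray r / f radians off the axis. A picture is of the moment at which its call begins: read the wrist's pose just before it. calibration takes no time and is no camera call.
- job_done(): hands the job in; it is judged then, once.
The state is a dict: "time_s": time; "q": joint angles; "dq": joint speeds; "joint_torque": joint torques, N m; "ee_pos": TCP position; "tool_rot": TCP orientation; "contact_force": force on the tool from outside, world axes, zero at the start; "ft_torque": the same for the moment, N m; "finger_gap": finger opening in mm; "grasp_force": force on a finger pad.
Only numpy, scipy, OpenCV 4.12 (cv2) and the standard library are available. Lean on these libraries where they do the work, as an engineer would, in place of code of your own. Each camera call takes 0.05 s, during which the arm holds its last target. There are 200 camera calls.

## Working session

There is one attempt and no reset: what is moved stays moved. The work goes in short steps, Python scripts to look and compute and a tool call to move; the robot and the scene stay as the last step left them, time stands still between calls to the robot, and variables do not carry over. Pictures are saved under pics/ and viewed, at most 14 in all, crops included, and the job is handed in when it is done.

Besides the shell and the picture viewer there is one more tool, called after "Request:" by a JSON object that holds its "api" and its "payload", one argument or row to a line. servo_tool: Moves the arm, as the interface text tells. Its arguments: {"type":"object","properties":{"steps":{"type":"array"},"fingers":{"type":"number"},"squeeze":{"type":"number"}},"required":["steps"]}

```bash
mkdir -p pics; ls; cat > h.py <<'E'
from cell import *
import numpy as np, cv2
from scipy.spatial.transform import Rotation as Ro
def save(n,im): cv2.imwrite('pics/'+n+'.png',cv2.cvtColor(im,cv2.COLOR_RGB2BGR))
def ray(name,px,pose=None):
    c=calibration(name);px=np.atleast_2d(np.float64(px));K=np.array(c['mtx'])
    if name!='wrist':
        d=np.c_[px,np.ones(len(px))]@np.linalg.inv(K).T; R=np.array(c['R'])
        return -R.T@np.array(c['t']), d@R
    d=np.c_[(px[:,0]-K[0,2])/K[0,0],(px[:,1]-K[1,2])/K[1,1]]
    r=np.linalg.norm(d,axis=1)[:,None]; v=np.c_[d*np.sinc(r/np.pi),np.cos(r)]
    T=np.array(c['T_tool_cam']);p,q=pose;R=Ro.from_quat(q).as_matrix()
    return R@T[:3,3]+p, v@(R@T[:3,:3]).T
def onz(name,px,z,pose=None):
    o,d=ray(name,px,pose); return o+d*((z-o[2])/d[:,2])[:,None]
def proj(name,X):
    c=calibration(name);X=np.atleast_2d(X)@np.array(c['R']).T+np.array(c['t']);u=X@np.array(c['mtx']).T
    return u[:,:2]/u[:,2:]
def pose():
    s=state(); return np.array(s['ee_pos']),np.array(s['tool_rot'])
E
python3 - <<'E'
from h import *
np.set_printoptions(precision=3,suppress=True)
s=state();print(s)
for n in('top','scene','wrist'):
    save(n+'0',grab_frame(n)); print(calibration(n))
E
```

```text
pics
{'time_s': 0.0, 'q': array([1.028, 0.314, 0.045, 1.304, 0.   , 1.431]), 'dq': array([-0.   ,  0.   , -0.001, -0.   ,  0.   , -0.   ]), 'joint_torque': array([  0.001, -48.062,  29.854,   0.019,   0.   ,   0.   ]), 'ee_pos': array([225.167, 528.58 , 252.402]), 'tool_rot': array([ 0.2  ,  0.98 , -0.001, -0.   ]), 'contact_force': array([-0.203, -0.546,  0.199]), 'ft_torque': array([ 0.046,  0.032, -0.015]), 'grasp_force': 0.0, 'finger_gap': 85.27234808156872}
{'mtx': array([[466.674,   0.   , 320.814],
       [  0.   , 466.674, 189.053],
       [  0.   ,   0.   ,   1.   ]]), 'R': array([[ 0.02 , -1.   ,  0.004],
       [-0.997, -0.02 , -0.077],
       [ 0.077, -0.002, -0.997]]), 't': array([  -6.048,  513.655, 1372.198])}
{'mtx': array([[377.911,   0.   , 320.212],
       [  0.   , 377.911, 197.345],
       [  0.   ,   0.   ,   1.   ]]), 'R': array([[ 0.876,  0.483,  0.014],
       [ 0.353, -0.62 , -0.701],
       [-0.33 ,  0.618, -0.713]]), 't': array([-455.264, -136.392, 1197.794])}
{'mtx': array([[309.707,   0.   , 318.408],
       [  0.   , 309.707, 199.687],
       [  0.   ,   0.   ,   1.   ]]), 'T_tool_cam': array([[  -0.   ,   -0.961,   -0.278,   70.437],
       [   1.   ,    0.   ,   -0.   ,    0.477],
       [   0.   ,   -0.278,    0.961, -121.221],
       [   0.   ,    0.   ,    0.   ,    1.   ]])}
```

View pics/top0.png

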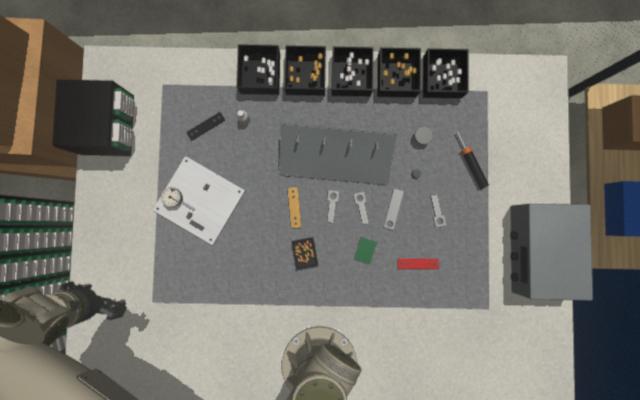

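View pics/scene0.png

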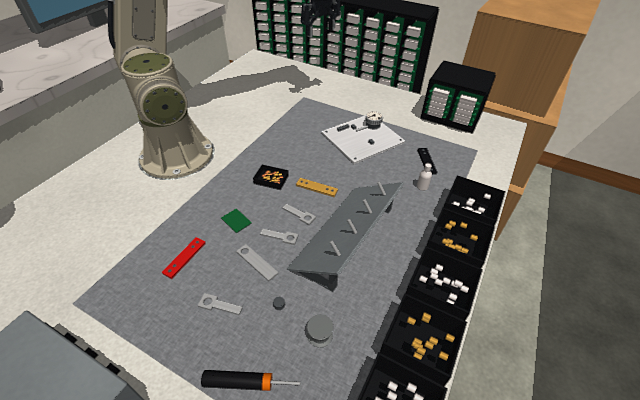

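Top view: the brass bar is at (294,207). There are tag-like plates at (333,206), (362,207) and (438,210), and a long steel plate at (394,209). The comparator is at (200,200) with its dial at (172,198), and the rack is at (337,152). Bar-shaped look-alikes are the red one at (418,264) and the black one at (206,126). Next I enlarge the steel pieces and the comparator in one picture.

```bash
python3 - <<'E'
from h import *
t=cv2.imread('pics/top0.png');s=cv2.imread('pics/scene0.png')
a=cv2.resize(t[180:235,280:450],(800,259),interpolation=2)
b=cv2.resize(s[170:320,190:350],(362,340),interpolation=2);c=cv2.resize(t[150:248,150:248],(340,340),interpolation=2)
cv2.imwrite('pics/crop1.png',np.vstack([a,np.hstack([b,c,np.zeros((340,98,3),np.uint8)])]))
for n,p in dict(bar=(294,207),a=(333,206),b=(362,207),m=(394,209),c=(438,210),dial=(172,198),plate=(200,200),rack=(337,152),flux=(242,118)).items(): print(n,onz('top',p,8)[0].round())
E
```

```text
bar [459.  83.   8.]
a [464. -33.   8.]
b [ 463. -120.    8.]
m [ 459. -217.    8.]
c [ 459. -349.    8.]
dial [479. 450.   8.]
plate [474. 366.   8.]
rack [628. -43.   8.]
flux [727. 248.   8.]
```

View pics/crop1.png

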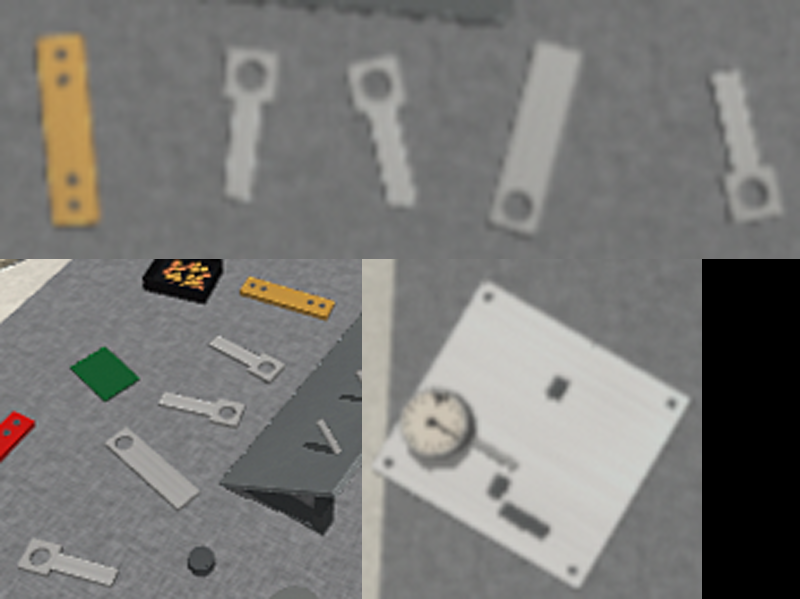

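All three tag-like plates have round eyes and a narrow shank, so they are tags. The long plate of even width with one eye at (394,209) is the master, and the yellow bar with four screws at (294,207) is the brass bar. The red and black bars are decoys. Now I move the wrist camera over the master.

Request:
{"api": "servo_tool", "payload": {
  "steps": [
    [80, -300, 20, 0, 0, -1.2],
    [80, -300, 20, 0, 0, -1.2],
    [80, -300, 20, 0, 0, -1.2],
    [80, -300, 20, 0, 0, -1.2],
    [80, -300, 20, 0, 0, -1.2],
    [80, -300, 20, 0, 0, -1.2],
    [80, -300, 20, 0, 0, -1.2],
    [80, -300, 20, 0, 0, -1.2]
  ]
}}

```text
time_s: 0.95
ee_pos: [305.9, 226.9, 273.5]
tool_rot: [0.722, 0.692, 0.0, 0.0]
contact_force: [-0.1, 0.6, 1.2]
finger_gap: 85.3
grasp_force: 0.0
```

Request:
{"api": "servo_tool", "payload": {
  "steps": [
    [80, -300, 0, 0, 0, -1.2],
    [80, -300, 0, 0, 0, -1.2],
    [80, -300, 0, 0, 0, -1.2],
    [80, -300, 0, 0, 0, -1.2],
    [80, -300, 0, 0, 0, -1.2],
    [80, -300, 0, 0, 0, -1.2],
    [80, -300, 0, 0, 0, -1.2],
    [80, -300, 0, 0, 0, -1.2]
  ]
}}

```text
time_s: 1.75
ee_pos: [385.7, -73.4, 272.9]
tool_rot: [0.987, 0.163, -0.0, 0.0]
contact_force: [0.0, 0.5, -0.4]
finger_gap: 85.2
grasp_force: 0.0
```

Request:
{"api": "servo_tool", "payload": {
  "steps": [
    [55, -120, 0, 0, 0, -0.58],
    [55, -120, 0, 0, 0, -0.58],
    [55, -120, 0, 0, 0, -0.58],
    [55, -120, 0, 0, 0, -0.58],
    [55, -120, 0, 0, 0, -0.58],
    [55, -120, 0, 0, 0, -0.58],
    [55, -120, 0, 0, 0, -0.58],
    [55, -120, 0, 0, 0, -0.58]
  ]
}}

```text
time_s: 2.55
ee_pos: [440.2, -190.3, 273.5]
tool_rot: [0.993, -0.119, 0.0, 0.0]
contact_force: [-0.5, 0.1, -0.3]
finger_gap: 85.3
grasp_force: 0.0
```

```bash
cat >> h.py <<'E'
def plates(im,pz,ztop=8,dbg=False):
    hsv=cv2.cvtColor(im,cv2.COLOR_RGB2HSV)
    m=((hsv[...,2]>150)&(hsv[...,1]<40)).astype(np.uint8)*255
    b=((hsv[...,1]>100)&(hsv[...,0]>12)&(hsv[...,0]<28)&(hsv[...,2]>120)).astype(np.uint8)*255
    out=[]
    for kind,mk in(('steel',m),('brass',b)):
        mk=cv2.morphologyEx(mk,cv2.MORPH_CLOSE,np.ones((3,3)))
        cs,hi=cv2.findContours(mk,cv2.RETR_CCOMP,cv2.CHAIN_APPROX_NONE)
        for i,c in enumerate(cs):
            if hi[0][i][3]>=0 or cv2.contourArea(c)<400: continue
            z=10 if kind=='brass' else ztop
            P=onz('wrist',c[:,0],z,pz)[:,:2].astype(np.float32)
            (cx,cy),(w,h),a=cv2.minAreaRect(P); L,W=max(w,h),min(w,h)
            if not(80<L<135 and 18<W<45): continue
            bx=cv2.boxPoints(((cx,cy),(w,h),a)); e=bx[1]-bx[0]
            f=bx[2]-bx[1]; e=e if np.linalg.norm(e)>np.linalg.norm(f) else f; u=e/np.linalg.norm(e)
            hole=None;j=hi[0][i][2];best=0
            while j>=0:
                ar=cv2.contourArea(cs[j])
                if ar>best: best=ar;hole=onz('wrist',cs[j][:,0].mean(0),z,pz)[0,:2]
                j=hi[0][j][0]
            if kind=='steel' and hole is not None and (hole-(cx,cy))@u<0:u=-u
            out.append((kind,np.array([cx,cy]).round(1),round(L,1),round(W,1),round(float(np.degrees(np.arctan2(u[1],u[0]))),1),None if hole is None else hole.round(1),c[:,0].mean(0).round()))
    return out
E
python3 - <<'E'
from h import *
s=state();print(s['ee_pos'],s['tool_rot'],s['q'],s['contact_force'])
p=pose();im=grab_frame('wrist');save('w1',im)
for o in plates(im,p):print(*o)
E
```

```text
[ 440.22505857 -190.29997079  273.54822832] [ 9.92869015e-01 -1.19210303e-01  1.11009869e-04  9.88834922e-05] [-5.75563278e-01  1.22305552e-01 -1.47542385e-01  1.30066196e+00
 -7.97709769e-05  2.80501832e+00] [-0.51613566  0.12133594 -0.31713827]
brass [460.4  84.4] 120.4 33.0 6.0 [507.7  91.3] [135. 202.]
```

View pics/w1.png

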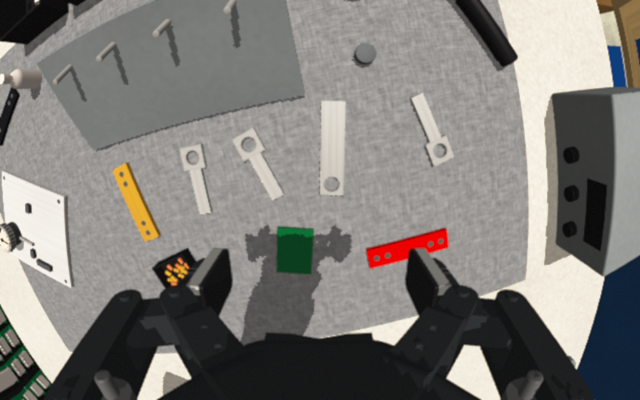

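The wrist view shows the master at (333,148) with its eye at (331,184). The tags are at (196,178), (257,163) and (433,130), the brass bar at (135,202), the rack upper left and the comparator at far left. The steel mask found none of them, so I tune it.

```bash
python3 - <<'E'
from h import *
im=cv2.cvtColor(cv2.imread('pics/w1.png'),cv2.COLOR_BGR2RGB)
hsv=cv2.cvtColor(im,cv2.COLOR_RGB2HSV)
for x,y in((333,130),(333,170),(262,175),(434,130),(290,110),(290,180),(230,220),(150,80)):print((x,y),hsv[y-1:y+2,x-1:x+2].reshape(-1,3).mean(0).round(),hsv[y-5:y+6,x-5:x+6,2].max())
E
```

```text
(333, 130) [ 21.  18. 220.] 222
(333, 170) [ 17.  21. 210.] 213
(262, 175) [ 18.  20. 214.] 220
(434, 130) [ 18.  20. 217.] 222
(290, 110) [ 16.  11. 157.] 170
(290, 180) [ 14.  10. 150.] 162
(230, 220) [ 12.  12. 161.] 169
(150, 80) [ 52.   7. 123.] 126
```

```bash
sed -i 's/\[...,2\]>150)&(hsv\[...,1\]<40/[...,2]>186)\&(hsv[...,1]<40/' h.py; python3 - <<'E'
from h import *
p=(np.array([440.225,-190.30,273.548]),np.array([.99287,-.11921,.00011,.0001]))
im=cv2.cvtColor(cv2.imread('pics/w1.png'),cv2.COLOR_BGR2RGB)
for o in plates(im,p):print(*o)
E
```

```text
steel [466.1 -27.3] 93.9 30.8 -4.9 [497.8 -30.7] [196. 177.]
steel [ 462.7 -118. ] 94.3 31.1 14.1 [ 493.5 -110.8] [258. 163.]
steel [ 462.  -213.2] 119.8 29.9 165.5 [ 417.3 -201.4] [332. 147.]
steel [ 459.2 -344.9] 94.8 31.0 -166.8 [ 428.7 -352.1] [432. 130.]
brass [460.4  84.4] 120.4 33.0 6.0 [507.7  91.3] [135. 202.]
```

Request:
{"api": "servo_tool", "payload": {
  "steps": [
    [22, -23, -50, 0, 0, -0.014],
    [22, -23, -90, 0, 0, -0.014],
    [22, -23, -130, 0, 0, -0.014],
    [22, -23, -170, 0, 0, -0.014],
    [22, -23, -200, 0, 0, -0.014],
    [22, -23, -215, 0, 0, -0.014],
    [22, -23, -225, 0, 0, -0.014],
    [22, -23, -235, 0, 0, -0.014]
  ],
  "fingers": 52,
  "squeeze": 50
}}

```text
time_s: 3.4
ee_pos: [462.8, -214.0, 38.2]
tool_rot: [0.992, -0.127, 0.0, 0.0]
contact_force: [0.2, -1.2, 0.6]
finger_gap: 52.0
grasp_force: 0.0
```

Request:
{"api": "servo_tool", "payload": {
  "steps": [
    [0, 0, -4, 0, 0, 0],
    [0, 0, -8, 0, 0, 0],
    [0, 0, -11, 0, 0, 0],
    [0, 0, -13, 0, 0, 0],
    [0, 0, -13, 0, 0, 0],
    [0, 0, -13, 0, 0, 0],
    [0, 0, -13, 0, 0, 0],
    [0, 0, -13, 0, 0, 0]
  ]
}}

```text
time_s: 4.2
ee_pos: [462.6, -214.1, 25.5]
tool_rot: [0.992, -0.127, 0.0, 0.0]
contact_force: [0.5, 1.0, -0.8]
finger_gap: 52.0
grasp_force: 0.0
```

Request:
{"api": "servo_tool", "payload": {
  "steps": [
    [0, 0, 0, 0, 0, 0],
    [0, 0, 0, 0, 0, 0],
    [0, 0, 0, 0, 0, 0],
    [0, 0, 0, 0, 0, 0],
    [0, 0, 0, 0, 0, 0],
    [0, 0, 0, 0, 0, 0],
    [0, 0, 0, 0, 0, 0],
    [0, 0, 0, 0, 0, 0]
  ],
  "fingers": 26
}}

```text
time_s: 5.0
ee_pos: [462.5, -214.0, 25.7]
tool_rot: [0.992, -0.127, 0.0, 0.0]
contact_force: [-1.0, 0.9, 5.8]
finger_gap: 27.7
grasp_force: 49.3
```

Request:
{"api": "servo_tool", "payload": {
  "steps": [
    [0, 0, 10, 0, 0, 0],
    [0, 0, 40, 0, 0, 0],
    [0, 0, 90, 0, 0, 0.1],
    [0, 0, 140, 0, 0, 0.2],
    [0, 0, 180, 0, 0, 0.3],
    [0, 0, 225, 0, 0, 0.4],
    [0, 40, 225, 0, 0, 0.5],
    [0, 80, 225, 0, 0, 0.6]
  ]
}}

```text
time_s: 5.8
ee_pos: [463.2, -134.3, 252.3]
tool_rot: [0.985, 0.172, 0.002, 0.001]
contact_force: [-0.2, 0.7, -2.9]
finger_gap: 27.7
grasp_force: 49.9
```

Request:
{"api": "servo_tool", "payload": {
  "steps": [
    [-22, 300, 0, 0, 0, 1.2],
    [-22, 300, 0, 0, 0, 1.2],
    [-22, 300, 0, 0, 0, 1.2],
    [-22, 300, 0, 0, 0, 1.2],
    [-22, 300, 0, 0, 0, 1.2],
    [-22, 300, 0, 0, 0, 1.2],
    [-22, 300, 0, 0, 0, 1.2],
    [-22, 300, 0, 0, 0, 1.2]
  ]
}}

```text
time_s: 6.6
ee_pos: [439.4, 168.1, 250.3]
tool_rot: [0.712, 0.702, -0.0, -0.0]
contact_force: [-0.5, -0.1, -2.7]
finger_gap: 27.5
grasp_force: 49.9
```

Request:
{"api": "servo_tool", "payload": {
  "steps": [
    [0, 130, 0, 0, 0, 1.07],
    [0, 130, 0, 0, 0, 1.07],
    [0, 130, 0, 0, 0, 1.07],
    [0, 130, 0, 0, 0, 1.07],
    [0, 130, 0, 0, 0, 1.07],
    [0, 130, 0, 0, 0, 1.07],
    [0, 130, 0, 0, 0, 1.07],
    [0, 130, 0, 0, 0, 1.07]
  ]
}}

```text
time_s: 7.4
ee_pos: [440.1, 295.9, 250.2]
tool_rot: [0.26, 0.966, -0.0, -0.0]
contact_force: [0.5, 0.1, -1.5]
finger_gap: 27.6
grasp_force: 49.9
```

```bash
python3 - <<'E'
from h import *
s=state();print(s['ee_pos'],s['tool_rot'],s['q'],s['contact_force'],s['finger_gap'])
p=pose();im=grab_frame('wrist');save('w2',im);np.save('w2p.npy',np.r_[p[0],p[1]])
E
```

```text
[440.05843676 295.91049289 250.24734826] [ 2.59651770e-01  9.65702247e-01 -2.40026560e-04 -2.66615039e-04] [ 4.40559307e-01  2.27871697e-01 -7.56874076e-02  1.26795439e+00
 -2.13388094e-05  9.65882524e-01] [ 0.47950457  0.0813817  -1.53572328] 27.595463488556646
```

View pics/w2.png

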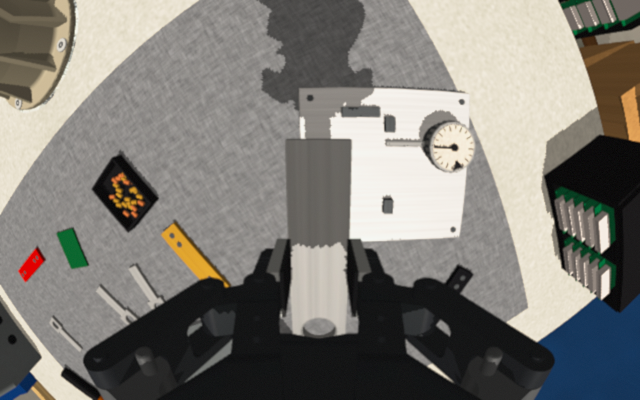

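The master is held squarely, its eye end at (320,327). The plate fills (300..467, 90..240), with back stops at (389,123) and (388,204) and the end stop at (360,111). The dial is at (450,147): its hand points left and the wedge lies near (456,165). Next I fit the comparator pose.

```bash
python3 - <<'E'
from h import *
v=np.load('w2p.npy');p=(v[:3],v[3:])
im=cv2.cvtColor(cv2.imread('pics/w2.png'),cv2.COLOR_BGR2RGB)
hsv=cv2.cvtColor(im,cv2.COLOR_RGB2HSV)
g=hsv[...,2].astype(int)
# plate bright mask
m=((g>205)&(hsv[...,1]<25)).astype(np.uint8)*255
m=m[:, :]; m2=np.zeros_like(m);m2[80:245,352:480]=m[80:245,352:480]
edges={'right':[], 'bottom':[], 'top':[]}
n,l,st,_=cv2.connectedComponentsWithStats(m2);k=1+np.argmax(st[1:,4]);pm=l==k
for y in list(range(100,118))+list(range(180,235)): edges['right'].append((np.where(pm[y])[0].max()+.5,y))
for x in range(358,455): c=np.where(pm[:,x])[0];edges['bottom'].append((x,c.max()+.5))
for x in range(375,455): c=np.where(pm[:,x])[0];edges['top'].append((x,c.min()-.5))
L={}
for k,e in edges.items():
    P=onz('wrist',e,12,p)[:,:2].astype(np.float32)
    vx,vy,x0,y0=cv2.fitLine(P,cv2.DIST_HUBER,0,.01,.01).ravel();a=np.degrees(np.arctan2(vy,vx))%180
    L[k]=(np.array([x0,y0]),a,np.array([vx,vy]));print(k,(x0,y0),a)
def inter(a,b):
    A=np.c_[a[2],-b[2]];s=np.linalg.solve(A,b[0]-a[0]);return a[0]+s[0]*a[2]
br=inter(L['right'],L['bottom']);tr=inter(L['right'],L['top']);print('corners',br,tr,np.linalg.norm(br-tr))
# stops: dark blobs
d=((g<150)).astype(np.uint8);d[:95]=0;d[225:]=0;d[:,:365]=0;d[:,408:]=0
n,l,st,c=cv2.connectedComponentsWithStats(d)
for i in range(1,n):
    if st[i,4]>25: print(st[i],c[i],onz('wrist',c[i],22,p)[0,:2],onz('wrist',c[i],17,p)[0,:2])
for th in (np.deg2rad((L['right'][1])%180),):
    y=np.array([np.cos(th),np.sin(th)]);x=np.array([y[1],-y[0]])
    mid=(br+tr)/2;o=mid-127*x;print('origin',o,'yaw x',np.degrees(np.arctan2(x[1],x[0])),'bs',o+21*x-46*y,o+21*x+52*y)
E
```

```text
right (np.float32(552.7262), np.float32(449.4712)) 150.85138
bottom (np.float32(573.5183), np.float32(353.04553)) 60.985104
top (np.float32(409.37634), np.float32(445.3812)) 61.25528
corners [609.4533  417.83423] [444.67316 509.73288] 188.67395
[365 105  15  12 164] [371.89634146 110.95731707] [407.06657534 384.84192596] [407.46255286 385.60183696]
[384 115  11  17 176] [388.97727273 123.39204545] [428.84533236 395.44909662] [429.55288485 396.36075774]
[386 139  22   4  50] [396.2  140.38] [450.16470173 393.72883477] [451.17725702 394.61588519]
[382 196  11  17 163] [387.16564417 204.36809816] [513.13975577 349.21890402] [515.05325553 349.46917886]
origin [465.2045  352.86694] yaw x 60.851376 bs [515.6076  348.80197] [430.01843 396.53546]
```

Request:
{"api": "servo_tool", "payload": {
  "steps": [
    [15, 25, -20, 0, 0, 0.019],
    [27, 49, -50, 0, 0, 0.019],
    [27, 49, -90, 0, 0, 0.019],
    [27, 49, -130, 0, 0, 0.019],
    [27, 49, -160, 0, 0, 0.019],
    [27, 49, -180, 0, 0, 0.019],
    [27, 49, -190, 0, 0, 0.019],
    [27, 49, -193, 0, 0, 0.019]
  ]
}}

```text
time_s: 8.25
ee_pos: [466.8, 344.6, 56.3]
tool_rot: [0.252, 0.968, -0.001, -0.001]
contact_force: [-0.5, 0.7, -2.4]
finger_gap: 28.2
grasp_force: 35.1
```

Request:
{"api": "servo_tool", "payload": {
  "steps": [
    [0, 0, -4, 0, 0, 0],
    [0, 0, -8, 0, 0, 0],
    [0, 0, -12, 0, 0, 0],
    [0, 0, -15, 0, 0, 0],
    [0, 0, -17, 0, 0, 0],
    [0, 0, -18, 0, 0, 0],
    [0, 0, -19, 0, 0, 0],
    [0, 0, -19, 0, 0, 0]
  ]
}}

```text
time_s: 9.05
ee_pos: [467.4, 345.0, 38.3]
tool_rot: [0.251, 0.968, 0.0, -0.0]
contact_force: [0.2, -0.8, -1.7]
finger_gap: 27.4
grasp_force: 49.4
```

Request:
{"api": "servo_tool", "payload": {
  "steps": [
    [0, 0, -0.5, 0, 0, 0],
    [0, 0, -1, 0, 0, 0],
    [0, 0, -1, 0, 0, 0],
    [0, 0, -1, 0, 0, 0],
    [0, 0, -1, 0, 0, 0],
    [0, 0, -1, 0, 0, 0],
    [0, 0, -1, 0, 0, 0],
    [0, 0, -1, 0, 0, 0]
  ]
}}

```text
time_s: 9.85
ee_pos: [467.6, 345.1, 37.7]
tool_rot: [0.251, 0.968, 0.0, 0.0]
contact_force: [-1.4, -0.8, 4.6]
finger_gap: 27.6
grasp_force: 50.2
```

Request:
{"api": "servo_tool", "payload": {
  "steps": [
    [0, 0, 0, 0, 0, 0],
    [0, 0, 0, 0, 0, 0],
    [0, 0, 0, 0, 0, 0],
    [0, 0, 0, 0, 0, 0],
    [0, 0, 5, 0, 0, 0],
    [0, 0, 15, 0, 0, 0],
    [0, 0, 40, 0, 0, 0],
    [0, 0, 80, 0, 0, 0]
  ],
  "fingers": 42
}}

```text
time_s: 10.65
ee_pos: [465.9, 344.2, 116.6]
tool_rot: [0.251, 0.968, -0.002, -0.002]
contact_force: [0.9, -0.0, -0.3]
finger_gap: 42.1
grasp_force: 0.0
```

```bash
cat >> h.py <<'E'
O=np.array([465.2,352.9]);cy=np.deg2rad(151.0);Y=np.array([np.cos(cy),np.sin(cy)]);X=np.array([Y[1],-Y[0]])
def comp(P): P=np.atleast_2d(P)[:,:2]-O; return np.c_[P@X,P@Y]
E
python3 - <<'E'
from h import *
s=state();print(s['ee_pos'],s['finger_gap'],s['contact_force'],s['q'][5])
p=pose();im=grab_frame('wrist');save('w3',im);np.save('w3p.npy',np.r_[p[0],p[1]])
im2=grab_frame('top');
save('top1',cv2.resize(im2[150:250,150:250],(400,400),interpolation=2))
E
```

```text
[465.9008985  344.15791481 116.6493398 ] 42.14395382875866 [ 0.90329256 -0.03948324 -0.3000421 ] 1.0054762603378784
```

View pics/w3.png

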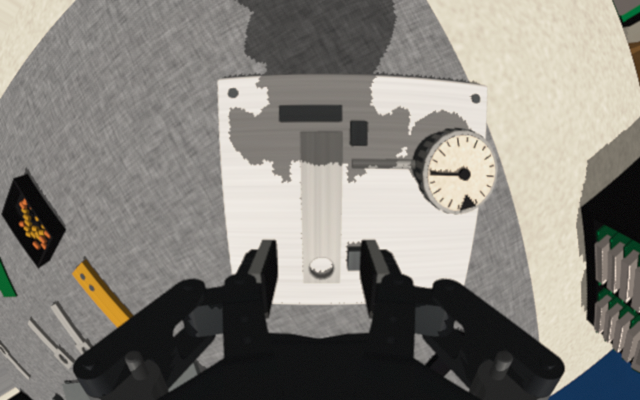

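Master lies in the nest close to the stops, at (320,205). Dial centre is at (463,174), the wedge at (467,202), the hand points left. Now I push it home with closed fingers, first toward the back stops.

Request:
{"api": "servo_tool", "payload": {
  "steps": [
    [-12, -17, 0, 0, 0, 0],
    [-25, -34, 0, 0, 0, 0],
    [-25, -34, -30, 0, 0, 0],
    [-25, -34, -50, 0, 0, 0],
    [-25, -34, -65, 0, 0, 0],
    [-25, -34, -75, 0, 0, 0],
    [-25, -34, -79, 0, 0, 0],
    [-25, -34, -80, 0, 0, 0]
  ],
  "fingers": 0
}}

```text
time_s: 11.55
ee_pos: [442.5, 311.1, 37.4]
tool_rot: [0.251, 0.968, 0.0, -0.0]
contact_force: [-0.5, -0.5, -0.1]
finger_gap: 0.0
grasp_force: 0.0
```

Request:
{"api": "servo_tool", "payload": {
  "steps": [
    [1, 1.8, 0, 0, 0, 0],
    [2, 3.5, 0, 0, 0, 0],
    [3, 5.2, 0, 0, 0, 0],
    [4, 7, 0, 0, 0, 0],
    [5, 8.8, 0, 0, 0, 0],
    [5.5, 9.6, 0, 0, 0, 0],
    [6, 10.5, 0, 0, 0, 0],
    [6, 10.5, 0, 0, 0, 0]
  ]
}}

```text
time_s: 12.35
ee_pos: [448.5, 321.6, 37.3]
tool_rot: [0.251, 0.968, 0.0, -0.0]
contact_force: [-0.7, -0.1, -0.4]
finger_gap: 0.0
grasp_force: 0.0
```

Request:
{"api": "servo_tool", "payload": {
  "steps": [
    [0.5, 0.9, 0, 0, 0, 0],
    [1, 1.8, 0, 0, 0, 0],
    [1.5, 2.6, 0, 0, 0, 0],
    [2, 3.5, 0, 0, 0, 0],
    [2.4, 4.4, 0, 0, 0, 0],
    [2.9, 5.2, 0, 0, 0, 0],
    [2.9, 5.2, 0, 0, 0, 0],
    [2.9, 5.2, 0, 0, 0, 0]
  ]
}}

```text
time_s: 13.15
ee_pos: [451.3, 326.7, 37.3]
tool_rot: [0.251, 0.968, 0.0, 0.0]
contact_force: [-0.1, 0.3, -0.4]
finger_gap: -0.2
grasp_force: 0.0
```

Request:
{"api": "servo_tool", "payload": {
  "steps": [
    [0.2, 0.4, 0, 0, 0, 0],
    [0.5, 0.9, 0, 0, 0, 0],
    [0.7, 1.3, 0, 0, 0, 0],
    [1, 1.8, 0, 0, 0, 0],
    [1, 1.8, 0, 0, 0, 0],
    [1, 1.8, 0, 0, 0, 0],
    [1, 1.8, 0, 0, 0, 0],
    [1, 1.8, 0, 0, 0, 0]
  ]
}}

```text
time_s: 13.95
ee_pos: [452.3, 328.5, 37.3]
tool_rot: [0.251, 0.968, 0.0, 0.0]
contact_force: [0.3, 0.7, 0.1]
finger_gap: 0.2
grasp_force: 0.0
```

Request:
{"api": "servo_tool", "payload": {
  "steps": [
    [0.2, 0.4, 0, 0, 0, 0],
    [0.5, 0.9, 0, 0, 0, 0],
    [0.8, 1.3, 0, 0, 0, 0],
    [1, 1.8, 0, 0, 0, 0],
    [1.2, 2.2, 0, 0, 0, 0],
    [1.5, 2.6, 0, 0, 0, 0],
    [1.7, 3, 0, 0, 0, 0],
    [1.9, 3.5, 0, 0, 0, 0]
  ]
}}

```text
time_s: 14.75
ee_pos: [454.2, 332.1, 37.3]
tool_rot: [0.251, 0.968, 0.0, -0.0]
contact_force: [-1.5, -0.7, -0.4]
finger_gap: 0.2
grasp_force: 0.4
```

```bash
python3 - <<'E'
from h import *
s=state();print(s['ee_pos'],comp(s['ee_pos']),s['contact_force']@np.r_[X,0])
p=pose();im=grab_frame('wrist');save('w4',im[60:300,200:520])
E
```

```text
[454.22987234 332.07533381  37.25526287] [[-23.53208687  -0.50130867]] -1.2954705862346392
```

View pics/w4.png

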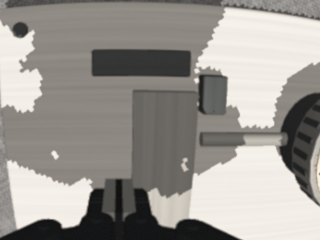

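Fingers now touch the master; its right edge (197) is about 1–2 mm from the back stop (200), and its end about 6 mm from the end stop. I keep pushing.

Request:
{"api": "servo_tool", "payload": {
  "steps": [
    [0.2, 0.2, 0, 0, 0, 0],
    [0.3, 0.5, 0, 0, 0, 0],
    [0.4, 0.7, 0, 0, 0, 0],
    [0.5, 0.9, 0, 0, 0, 0],
    [0.6, 1.1, 0, 0, 0, 0],
    [0.7, 1.3, 0, 0, 0, 0],
    [0.8, 1.5, 0, 0, 0, 0],
    [0.8, 1.5, 0, 0, 0, 0]
  ]
}}

```text
time_s: 15.6
ee_pos: [455.0, 333.5, 37.3]
tool_rot: [0.251, 0.968, -0.0, 0.0]
contact_force: [-0.6, -1.4, -0.7]
finger_gap: -0.2
grasp_force: 0.5
```

Request:
{"api": "servo_tool", "payload": {
  "steps": [
    [0.1, 0.2, 0, 0, 0, 0],
    [0.2, 0.4, 0, 0, 0, 0],
    [0.3, 0.5, 0, 0, 0, 0],
    [0.4, 0.7, 0, 0, 0, 0],
    [0.5, 0.9, 0, 0, 0, 0],
    [0.5, 0.9, 0, 0, 0, 0],
    [0.5, 0.9, 0, 0, 0, 0],
    [0.5, 0.9, 0, 0, 0, 0]
  ]
}}

```text
time_s: 16.4
ee_pos: [455.2, 333.7, 37.3]
tool_rot: [0.251, 0.968, -0.001, -0.0]
contact_force: [-1.0, -5.0, 1.8]
finger_gap: 0.1
grasp_force: 2.5
```

Request:
{"api": "servo_tool", "payload": {
  "steps": [
    [0.2, 0.4, 0, 0, 0, 0],
    [0.3, 0.5, 0, 0, 0, 0],
    [0.3, 0.5, 0, 0, 0, 0],
    [-2, -3.5, 0, 0, 0, 0],
    [-4, -7, 0, 0, 0, 0],
    [-4, -7, 20, 0, 0, 0],
    [-4, -7, 40, 0, 0, 0],
    [-4, -7, 50, 0, 0, 0]
  ]
}}

```text
time_s: 17.2
ee_pos: [452.5, 328.2, 89.1]
tool_rot: [0.251, 0.968, 0.001, 0.001]
contact_force: [-0.2, 0.9, 0.9]
finger_gap: -0.2
grasp_force: 0.0
```

Request:
{"api": "servo_tool", "payload": {
  "steps": [
    [40, -8, 0, 0, 0, 0],
    [80, -16, 0, 0, 0, 0],
    [90, -17, 0, 0, 0, 0],
    [90, -17, -20, 0, 0, 0],
    [90, -17, -35, 0, 0, 0],
    [90, -17, -45, 0, 0, 0],
    [90, -17, -50, 0, 0, 0],
    [90, -17, -50, 0, 0, 0]
  ]
}}

```text
time_s: 18.0
ee_pos: [540.8, 310.4, 36.6]
tool_rot: [0.251, 0.968, -0.0, -0.001]
contact_force: [0.4, 0.2, -0.4]
finger_gap: 0.2
grasp_force: 0.0
```

Request:
{"api": "servo_tool", "payload": {
  "steps": [
    [-2, 1.1, 0, 0, 0, 0],
    [-4, 2.2, 0, 0, 0, 0],
    [-6, 3.3, 0, 0, 0, 0],
    [-7, 3.9, 0, 0, 0, 0],
    [-7.5, 4.2, 0, 0, 0, 0],
    [-8, 4.4, 0, 0, 0, 0],
    [-8.5, 4.7, 0, 0, 0, 0],
    [-8.5, 4.7, 0, 0, 0, 0]
  ]
}}

```text
time_s: 18.8
ee_pos: [533.5, 315.0, 37.5]
tool_rot: [0.251, 0.968, 0.0, 0.0]
contact_force: [1.7, -0.4, 1.4]
finger_gap: -0.2
grasp_force: 0.7
```

Request:
{"api": "servo_tool", "payload": {
  "steps": [
    [-0.7, 0.4, 0, 0, 0, 0],
    [-1.4, 0.8, 0, 0, 0, 0],
    [-2.1, 1.2, 0, 0, 0, 0],
    [-2.8, 1.6, 0, 0, 0, 0],
    [-3.5, 1.9, 0, 0, 0, 0],
    [-4.2, 2.3, 0, 0, 0, 0],
    [-4.6, 2.5, 0, 0, 0, 0],
    [-4.6, 2.5, 0, 0, 0, 0]
  ]
}}

```text
time_s: 19.6
ee_pos: [528.3, 317.7, 37.3]
tool_rot: [0.251, 0.968, 0.0, -0.0]
contact_force: [1.1, 0.5, 1.7]
finger_gap: -0.5
grasp_force: 0.8
```

Request:
{"api": "servo_tool", "payload": {
  "steps": [
    [-0.2, 0.1, 0, 0, 0, 0],
    [-0.5, 0.2, 0, 0, 0, 0],
    [-0.7, 0.4, 0, 0, 0, 0],
    [-0.9, 0.5, 0, 0, 0, 0],
    [-1.1, 0.6, 0, 0, 0, 0],
    [-1.3, 0.7, 0, 0, 0, 0],
    [-1.3, 0.7, 0, 0, 0, 0],
    [-1.3, 0.7, 0, 0, 0, 0]
  ]
}}

```text
time_s: 20.4
ee_pos: [527.3, 318.2, 37.3]
tool_rot: [0.251, 0.968, -0.0, 0.0]
contact_force: [3.3, -2.5, 1.5]
finger_gap: -0.2
grasp_force: 1.6
```

Request:
{"api": "servo_tool", "payload": {
  "steps": [
    [-0.3, 0.2, 0, 0, 0, 0],
    [-0.5, 0.3, 0, 0, 0, 0],
    [-0.5, 0.3, 0, 0, 0, 0],
    [4, -2, 0, 0, 0, 0],
    [8, -4, 0, 0, 0, 0],
    [8, -4, 20, 0, 0, 0],
    [8, -4, 40, 0, 0, 0],
    [8, -4, 50, 0, 0, 0]
  ]
}}

```text
time_s: 21.2
ee_pos: [535.4, 314.7, 88.6]
tool_rot: [0.251, 0.968, 0.001, 0.0]
contact_force: [0.2, 0.6, -0.6]
finger_gap: -0.2
grasp_force: 0.0
```

Request:
{"api": "servo_tool", "payload": {
  "steps": [
    [-40, 6, 0, 0, 0, 0],
    [-80, 12, 0, 0, 0, 0],
    [-83, 12, 0, 0, 0, 0],
    [-83, 12, -20, 0, 0, 0],
    [-83, 12, -35, 0, 0, 0],
    [-83, 12, -45, 0, 0, 0],
    [-83, 12, -50, 0, 0, 0],
    [-83, 12, -50, 0, 0, 0]
  ]
}}

```text
time_s: 22.0
ee_pos: [451.9, 326.0, 36.5]
tool_rot: [0.251, 0.968, -0.0, -0.001]
contact_force: [-0.6, -0.5, -0.9]
finger_gap: -0.1
grasp_force: 0.0
```

```bash
python3 - <<'E'
from h import *
s=state();print(s['ee_pos'],comp(s['ee_pos']),s['contact_force'])
E
```

```text
[451.88964688 326.02064499  36.52774076] [[-29.96220085  -1.38987274]] [-0.61140276 -0.48495895 -0.85563129]
```

Request:
{"api": "servo_tool", "payload": {
  "steps": [
    [1.5, 2.6, 0, 0, 0, 0],
    [2.9, 5.2, 0, 0, 0, 0],
    [3.2, 5.8, 0, 0, 0, 0],
    [3.5, 6.2, 0, 0, 0, 0],
    [3.8, 6.8, 0, 0, 0, 0],
    [4.1, 7.3, 0, 0, 0, 0],
    [4.3, 7.7, 0, 0, 0, 0],
    [4.3, 7.7, 0, 0, 0, 0]
  ]
}}

```text
time_s: 22.8
ee_pos: [455.9, 333.3, 37.2]
tool_rot: [0.251, 0.968, -0.001, -0.0]
contact_force: [-1.6, -4.0, 2.9]
finger_gap: 0.4
grasp_force: 2.1
```

Request:
{"api": "servo_tool", "payload": {
  "steps": [
    [0, 0, 0, 0, 0, 0],
    [-2, -3.5, 0, 0, 0, 0],
    [-4, -7, 0, 0, 0, 0],
    [-4, -7, 20, 0, 0, 0],
    [-2, -7, 50, 0, 0, 0],
    [0, -7, 80, 0, 0, 0],
    [0, -7, 110, 0, 0, 0],
    [0, -7, 110, 0, 0, 0]
  ]
}}

```text
time_s: 23.6
ee_pos: [459.2, 328.7, 152.0]
tool_rot: [0.251, 0.968, 0.003, 0.003]
contact_force: [0.4, 0.8, 0.8]
finger_gap: 0.0
grasp_force: 0.0
```

```bash
python3 - <<'E'
from h import *
s=state();print(s['ee_pos'],s['tool_rot'],s['q'])
p=pose();im=grab_frame('wrist');np.save('w5p.npy',np.r_[p[0],p[1]])
save('w5',im)
save('w5c',cv2.resize(im[60:260,260:500],(720,600),interpolation=2))
E
```

```text
[459.200834   328.67064598 152.04281779] [0.25110364 0.96794904 0.00338301 0.003189  ] [ 4.78688636e-01  3.35723744e-01 -1.75952854e-01  1.04985297e+00
  7.65287820e-04  9.86338306e-01]
```

View pics/w5c.png

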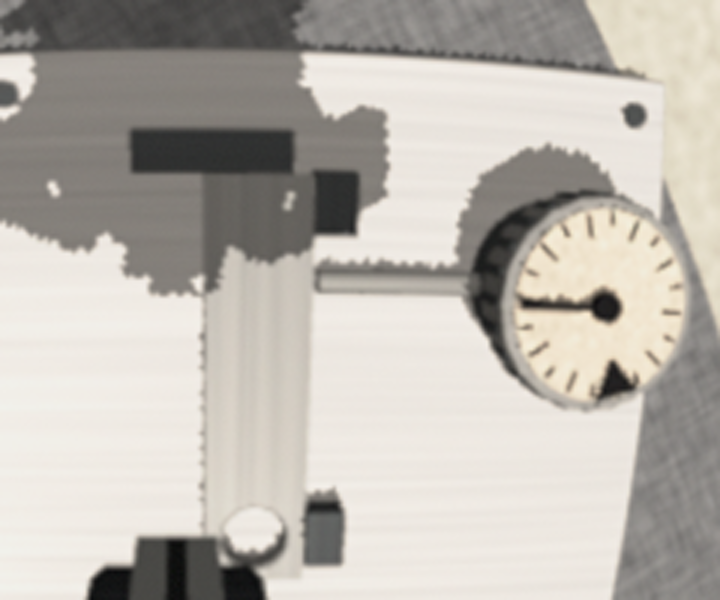

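The master touches the end stop (z 20 edge at crop row 172) and both back stops. The dial centre is at crop (605,305), the hand tip at (520,302) and the wedge at (615,383). Next I compute angles and dial centre.

```bash
cat >> h.py <<'E'
def dial(im,p,c0,r=45,z=49.):
    """c0: rough px centre. returns centre xy, bezel angle"""
    hsv=cv2.cvtColor(im,cv2.COLOR_RGB2HSV);x0,y0=int(c0[0])-r,int(c0[1])-r
    w=hsv[y0:y0+2*r,x0:x0+2*r]
    f=((w[...,1]>22)&(w[...,2]>170)).astype(np.uint8)
    n,l,st,_=cv2.connectedComponentsWithStats(f);k=l[r-12:r+12,r-12:r+12];k=np.bincount(k[k>0]).argmax()
    c=max(cv2.findContours((l==k).astype(np.uint8),0,1)[0],key=cv2.contourArea)
    P=onz('wrist',cv2.convexHull(c)[:,0]+[x0,y0],z,p)[:,:2].astype(np.float32)
    (cx,cyy),rad=cv2.minEnclosingCircle(P)
    dk=((w[...,2]<70)).astype(np.uint8);C=np.array([cx,cyy]);res=[]
    ys,xs=np.where(dk);Q=onz('wrist',np.c_[xs+x0,ys+y0],z,p)[:,:2]-C
    R=np.linalg.norm(Q,axis=1);A=np.arctan2(Q[:,1],Q[:,0])
    S=(R>rad*.68)&(R<rad*.9);h,e=np.histogram(A[S],72,(-np.pi,np.pi))
    print('hist',[(round(float(np.degrees(e[i])),0),int(v)) for i,v in enumerate(h) if v>2])
    return C,rad,A,R
E
python3 - <<'E'
from h import *
v=np.load('w5p.npy');p=(v[:3],v[3:])
im=cv2.cvtColor(cv2.imread('pics/w5.png'),cv2.COLOR_BGR2RGB)
C,rad,A,R=dial(im,p,(461.7,161.7));print(C,rad,comp(C))
P=onz('wrist',[(461.7,161.7),(465,187.7),(433.3,160.7)],49,p)[:,:2];d=P-P[0]
print(P,comp(P),np.linalg.norm(d,axis=1),np.degrees(np.arctan2(d[:,1],d[:,0])))
E
```

```text
hist [(-125.0, 4), (-120.0, 6), (-25.0, 6), (-20.0, 13), (-15.0, 14), (-10.0, 13), (-5.0, 4)]
[483.11746216 445.18408203] 27.320621490478516 [[89.40003482 29.06924526]]
[[483.32079143 446.19733194]
 [504.50812226 440.7481564 ]
 [471.19750577 424.36491407]] [[90.38481915 29.38264278]
 [95.89068465  8.20997297]
 [65.41227071 29.40134111]] [ 0.         21.87684854 24.97255545] [   0.          -14.42332169 -119.04290053]
```

Request:
{"api": "servo_tool", "payload": {
  "steps": [
    [5, 25, 0, 0, 0, 0.14],
    [12, 60, 0, 0, 0, 0.28],
    [20, 95, 0, 0, 0, 0.42],
    [23, 117, 0, 0, 0, 0.56],
    [23, 117, 0, 0, 0, 0.68],
    [23, 117, 0, 0, 0, 0.68],
    [23, 117, 0, 0, 0, 0.68],
    [23, 117, 0, 0, 0, 0.68]
  ],
  "fingers": 78
}}

```text
time_s: 24.45
ee_pos: [479.1, 443.4, 146.8]
tool_rot: [-0.085, 0.996, -0.0, -0.0]
contact_force: [0.3, 0.4, 0.2]
finger_gap: 78.1
grasp_force: 0.0
```

```bash
python3 - <<'E'
from h import *
s=state();print(s['ee_pos'],s['tool_rot'],s['q'][5],s['finger_gap'])
E
```

```text
[479.13809566 443.37304967 146.76608357] [-8.47430835e-02  9.96402710e-01 -1.62719682e-04 -4.72563174e-04] 0.4540131063176386 78.12337148755826
```

Request:
{"api": "servo_tool", "payload": {
  "steps": [
    [4, 2.7, -25, 0, 0, 0],
    [4, 2.7, -50, 0, 0, 0],
    [4, 2.7, -70, 0, 0, 0],
    [4, 2.7, -82, 0, 0, 0],
    [4, 2.7, -90, 0, 0, 0],
    [4, 2.7, -95, 0, 0, 0],
    [4, 2.7, -98, 0, 0, 0],
    [4, 2.7, -98, 0, 0, 0]
  ]
}}

```text
time_s: 25.25
ee_pos: [483.7, 446.8, 49.7]
tool_rot: [-0.086, 0.996, 0.0, 0.0]
contact_force: [0.6, -0.7, 0.3]
finger_gap: 78.1
grasp_force: 0.0
```

Request:
{"api": "servo_tool", "payload": {
  "steps": [
    [0, 0, 0, 0, 0, 0],
    [0, 0, 0, 0, 0, 0],
    [0, 0, 0, 0, 0, 0],
    [0, 0, 0, 0, 0, 0],
    [0, 0, 0, 0, 0, 0],
    [0, 0, 0, 0, 0, 0],
    [0, 0, 0, 0, 0, 0],
    [0, 0, 0, 0, 0, 0]
  ],
  "fingers": 50,
  "squeeze": 30
}}

```text
time_s: 26.05
ee_pos: [484.4, 444.8, 50.6]
tool_rot: [-0.085, 0.996, -0.002, 0.001]
contact_force: [1.2, -7.7, 5.7]
finger_gap: 56.6
grasp_force: 32.7
```

Request:
{"api": "servo_tool", "payload": {
  "steps": [
    [0.3, -0.7, 0, 0, 0, -0.11],
    [0.5, -1.5, 0, 0, 0, -0.23],
    [0.5, -1.5, 0, 0, 0, -0.35],
    [0.5, -1.5, 0, 0, 0, -0.47],
    [0.5, -1.5, 0, 0, 0, -0.59],
    [0.5, -1.5, 0, 0, 0, -0.71],
    [0.5, -1.5, 0, 0, 0, -0.81],
    [0.5, -1.5, 0, 0, 0, -0.9]
  ]
}}

```text
time_s: 26.85
ee_pos: [483.7, 442.4, 50.6]
tool_rot: [0.358, 0.934, -0.002, 0.001]
contact_force: [-1.5, -9.9, 9.0]
finger_gap: 56.9
grasp_force: 33.1
```

Request:
{"api": "servo_tool", "payload": {
  "steps": [
    [0, 0, 0, 0, 0, -0.12],
    [0, 0, 0, 0, 0, -0.24],
    [0, 0, 0, 0, 0, -0.36],
    [0, 0, 0, 0, 0, -0.48],
    [0, 0, 0, 0, 0, -0.6],
    [0, 0, 0, 0, 0, -0.72],
    [0, 0, 0, 0, 0, -0.83],
    [0, 0, 0, 0, 0, -0.926]
  ]
}}

```text
time_s: 27.65
ee_pos: [481.4, 441.5, 50.5]
tool_rot: [0.738, 0.675, -0.004, 0.001]
contact_force: [-8.0, -12.5, 14.4]
finger_gap: 56.7
grasp_force: 33.5
```

```bash
python3 - <<'E'
from h import *
p=pose();s=state();print(s['q'][5],s['contact_force'],s['ft_torque'],p)
im=grab_frame('wrist');np.save('w6p.npy',np.r_[p[0],p[1]]);save('w6',im)
save('w6c',im[100:400,170:470])
E
```

```text
2.279749246441047 [ -8.04853157 -12.50181876  14.37504664] [-2.46455287  1.82153804  0.03287482] (array([481.42343394, 441.49066145,  50.54922554]), array([ 0.73757593,  0.67525236, -0.00382383,  0.00117589]))
```

View pics/w6c.png

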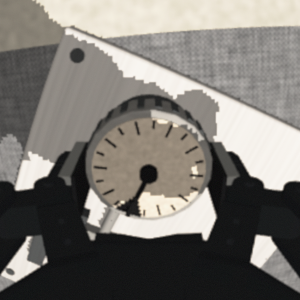

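Near aligned: wedge at crop (128,208) with the hand from (148,173) towards it. I release and check from higher up.

Request:
{"api": "servo_tool", "payload": {
  "steps": [
    [0, 0, 0, 0, 0, 0],
    [0, 0, 0, 0, 0, 0],
    [0, 0, 0, 0, 0, 0],
    [0, 0, 3, 0, 0, 0],
    [0, 0, 15, 0, 0, 0],
    [0, 0, 40, 0, 0, 0],
    [0, 0, 70, 0, 0, 0],
    [0, 0, 90, 0, 0, 0]
  ],
  "fingers": 78
}}

```text
time_s: 28.5
ee_pos: [484.7, 445.9, 142.5]
tool_rot: [0.736, 0.677, 0.002, 0.0]
contact_force: [0.5, 0.5, 0.2]
finger_gap: 78.0
grasp_force: 0.0
```

Request:
{"api": "servo_tool", "payload": {
  "steps": [
    [0, 0, 0, 0, 0, 0],
    [0, 0, 0, 0, 0, 0],
    [0, 0, 0, 0, 0, 0],
    [0, 0, 0, 0, 0, 0],
    [0, 0, 0, 0, 0, 0],
    [0, 0, 0, 0, 0, 0],
    [0, 0, 0, 0, 0, 0],
    [0, 0, 0, 0, 0, 0]
  ]
}}

```text
time_s: 29.3
ee_pos: [483.9, 445.2, 139.2]
tool_rot: [0.736, 0.677, -0.0, 0.0]
contact_force: [0.9, -0.1, -0.1]
finger_gap: 77.8
grasp_force: 0.0
```

```bash
python3 - <<'E'
from h import *
p=pose();print(p)
im=grab_frame('wrist');np.save('w7p.npy',np.r_[p[0],p[1]]);save('w7',im)
save('w7c',cv2.resize(im[140:340,220:420],(600,600),interpolation=2))
E
```

```text
(array([483.90071728, 445.17958311, 139.15155015]), array([ 7.35847427e-01,  6.77147365e-01, -9.69378973e-05,  2.49961054e-05]))
```

View pics/w7c.png

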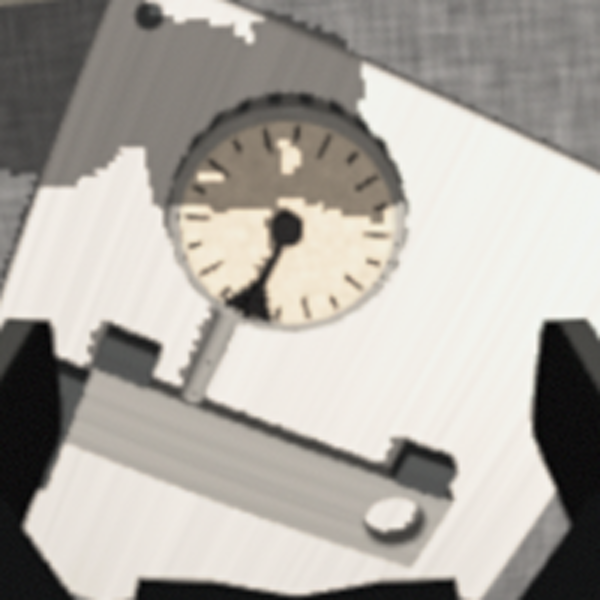

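The zero wedge, near (252,300), is now close to under the hand, which runs (286,229)→(258,290). The master is home. Next I measure the residual angle.

```bash
python3 - <<'E'
from h import *
v=np.load('w7p.npy');p=(v[:3],v[3:])
im=cv2.cvtColor(cv2.imread('pics/w7.png'),cv2.COLOR_BGR2RGB)
g=cv2.cvtColor(im,cv2.COLOR_RGB2GRAY).astype(np.float32)
# hub centre by dark blob
ys,xs=np.mgrid[140:340,220:420]
hub=(np.hypot(xs-220-286/3,ys-140-229/3)<5.5)
w=np.clip(110-g[140:340,220:420],0,None)*hub
c=np.array([(xs*w).sum()/w.sum(),(ys*w).sum()/w.sum()]);C=onz('wrist',c,50,p)[0,:2];print('hub',c,C,comp(C))
R=Ro.from_quat(p[1]).as_matrix();cal=calibration('wrist');T=np.array(cal['T_tool_cam']);K=np.array(cal['mtx'])
def pj(P):
    q=(P-p[0])@R; q=(q-T[:3,3])@T[:3,:3]; th=np.arctan2(np.hypot(q[:,0],q[:,1]),q[:,2]);ph=np.arctan2(q[:,1],q[:,0])
    return np.c_[K[0,2]+K[0,0]*th*np.cos(ph),K[1,2]+K[1,1]*th*np.sin(ph)]
for z,Cz in((50,C),):
    az=np.deg2rad(np.arange(0,360,1.));rows=[]
    for r in np.arange(6,29,1.):
        u=pj(np.c_[Cz[0]+r*np.cos(az),Cz[1]+r*np.sin(az),0*az+z]).astype(np.float32)
        rows.append(cv2.remap(g,u[:,0].reshape(1,-1),u[:,1].reshape(1,-1),1)[0])
    I=np.array(rows)
    for r in range(2,23):
        s=I[r,200:285]; d=np.where(s<100)[0]
        if len(d):print(r+6, d.min()+200,d.max()+200, round(float((np.clip(100-s,0,None)*np.arange(200,285)).sum()/np.clip(100-s,0,None).sum()),1))
    # ticks r 20..22
    for r in (14,15,16,):
        s=I[r]-cv2.blur(I[r][None],(15,1))[0]; t=[a for a in range(1,359) if s[a]<-15 and s[a]<=s[a-1] and s[a]<s[a+1]];print(r+6,t)
E
```

```text
hub [314.91182954 215.9092579 ] [481.53101423 443.25220627] [[86.94125299 29.52019193]]
8 240 247 243.8
9 238 247 242.3
10 237 246 241.5
11 237 245 241.4
12 237 245 241.0
13 237 244 240.9
14 238 244 241.1
15 237 244 240.9
16 236 245 240.2
17 235 246 240.4
18 234 248 240.8
19 232 249 241.0
20 232 250 240.9
21 230 251 240.7
22 229 253 240.9
23 228 254 241.1
24 227 255 241.3
25 240 244 241.7
20 [8, 26, 62, 73, 95, 130, 142, 155, 167, 204, 234, 248, 278, 315, 351]
21 [26, 61, 79, 96, 131, 143, 156, 167, 186, 204, 223, 233, 249, 261, 278, 297, 315, 333, 351]
22 [9, 26, 43, 62, 79, 96, 115, 132, 149, 157, 168, 186, 205, 223, 231, 251, 260, 279, 297, 315, 333, 351]
```

The wedge centre is at 241.0° and the hand at 241°, so the dial is on zero. Now I pick up the master from the nest.

Request:
{"api": "servo_tool", "payload": {
  "steps": [
    [0, 0, 10, 0, 0, 0.145],
    [-5, -20, 10, 0, 0, 0.29],
    [-10, -40, 10, 0, 0, 0.435],
    [-14, -60, 10, 0, 0, 0.58],
    [-18.7, -80, 10, 0, 0, 0.725],
    [-18.7, -92.3, 10, 0, 0, 0.87],
    [-18.7, -92.3, 0, 0, 0, 1.015],
    [-18.7, -92.3, -10, 0, 0, 1.148]
  ],
  "fingers": 48,
  "squeeze": 60
}}

```text
time_s: 30.15
ee_pos: [465.7, 352.6, 129.8]
tool_rot: [0.248, 0.969, 0.001, 0.001]
contact_force: [-0.5, -0.3, -0.9]
finger_gap: 47.7
grasp_force: 0.0
```

Request:
{"api": "servo_tool", "payload": {
  "steps": [
    [0, 0, -25, 0, 0, 0],
    [0, 0, -50, 0, 0, 0],
    [0, 0, -70, 0, 0, 0],
    [0, 0, -80, 0, 0, 0],
    [0, 0, -86, 0, 0, 0],
    [0, 0, -90, 0, 0, 0],
    [0, 0, -91, 0, 0, 0],
    [0, 0, -91, 0, 0, 0]
  ]
}}

```text
time_s: 30.95
ee_pos: [465.7, 353.2, 39.0]
tool_rot: [0.25, 0.968, 0.0, 0.0]
contact_force: [-0.2, 0.0, 0.1]
finger_gap: 47.8
grasp_force: 0.0
```

Close, then lift; meanwhile measure the rack from the top and scene pictures already taken.

Request:
{"api": "servo_tool", "payload": {
  "steps": [
    [0, 0, -1, 0, 0, 0],
    [0, 0, -1, 0, 0, 0],
    [0, 0, -1, 0, 0, 0],
    [0, 0, -1, 0, 0, 0],
    [0, 0, -1, 0, 0, 0],
    [0, 0, -1, 0, 0, 0],
    [0, 0, 0, 0, 0, 0],
    [0, 0, 5, 0, 0, 0]
  ],
  "fingers": 24
}}

```text
time_s: 31.75
ee_pos: [465.3, 352.5, 42.9]
tool_rot: [0.25, 0.968, -0.0, 0.0]
contact_force: [2.1, -1.4, -3.7]
finger_gap: 27.6
grasp_force: 59.3
```

Request:
{"api": "servo_tool", "payload": {
  "steps": [
    [0, 0, 10, 0, 0, 0],
    [0, 0, 30, 0, 0, 0],
    [0, 0, 60, 0, 0, 0],
    [0, 0, 100, 0, 0, 0],
    [0, 0, 140, 0, 0, 0],
    [0, 0, 180, 0, 0, 0],
    [0, 0, 210, 0, 0, 0],
    [0, 0, 220, 0, 0, 0]
  ]
}}

```text
time_s: 32.55
ee_pos: [466.1, 353.9, 267.9]
tool_rot: [0.25, 0.968, 0.003, 0.002]
contact_force: [-0.4, 0.5, -2.2]
finger_gap: 27.1
grasp_force: 59.6
```

```bash
python3 - <<'E'
from h import *
im=cv2.imread('pics/w1.png')
cv2.imwrite('pics/w1r.png',cv2.resize(im[0:160,20:320],(800,427),interpolation=2))
E
```

```text
(no output)
```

View pics/w1r.png

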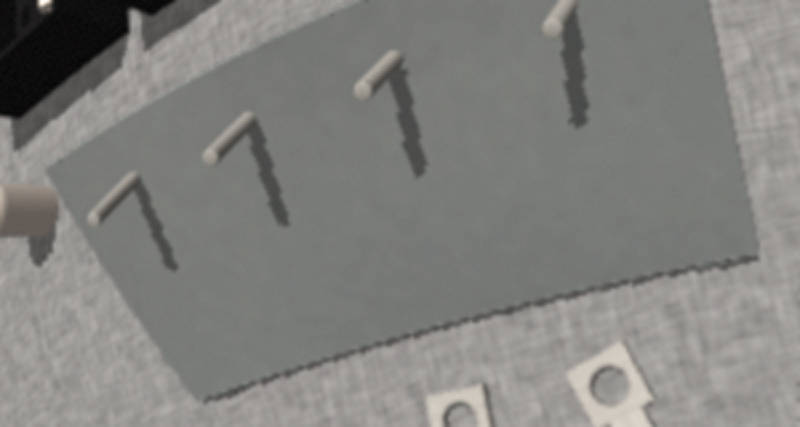

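Rack crop: low corners are at crop (758,257) and (205,402). Peg bases/tips are peg1 (395,58)/(363,90), peg2 (247,118)/(211,155), peg3 (133,177)/(95,217), and peg0's tip is (555,28).

```bash
cat >> h.py <<'E'
def wpj(P,p):
    cal=calibration('wrist');T=np.array(cal['T_tool_cam']);K=np.array(cal['mtx']);R=Ro.from_quat(p[1]).as_matrix()
    q=(np.atleast_2d(P)-p[0])@R; q=(q-T[:3,3])@T[:3,:3]; th=np.arctan2(np.hypot(q[:,0],q[:,1]),q[:,2]);ph=np.arctan2(q[:,1],q[:,0])
    return np.c_[K[0,2]+K[0,0]*th*np.cos(ph),K[1,2]+K[1,1]*th*np.sin(ph)]
def rackpt(r,L):
    c,s=np.cos(r[2]),np.sin(r[2]);L=np.atleast_2d(L);return np.c_[r[0]+c*L[:,0]-s*L[:,1],r[1]+s*L[:,0]+c*L[:,1],L[:,2]]
c35,s35=np.cos(np.deg2rad(35)),np.sin(np.deg2rad(35))
def peg(i,off=0.,up=135.): # off from board face, up the slope
    return [-55+up*c35-off*s35,(i-1.5)*75,8+up*s35+off*c35]
E
python3 - <<'E'
from h import *
from scipy.optimize import least_squares
p=(np.array([440.225,-190.30,273.548]),np.array([.99287,-.11921,.00011,.0001]))
px=lambda a:np.array(a)*.375+[20,0]
ob=px([(758,257),(205,402),(555,25),(363,90),(211,155),(95,217),(395,56),(247,116),(133,176)])
L=[[-55,-165,8],[-55,165,8]]+[peg(i,40) for i in range(4)]+[peg(i,1) for i in(1,2,3)]
f=lambda r:(wpj(rackpt(r,L),p)-ob).ravel()
s=least_squares(f,[640,-43,-.07],x_scale=[1,1,.01],loss='soft_l1');print(s.x,np.degrees(s.x[2]));print(s.fun.reshape(-1,2).round(1))
s2=least_squares(lambda r:f(r)[4:],[640,-43,-.07],x_scale=[1,1,.01]);print('pegs only',s2.x,s2.fun.reshape(-1,2).round(1))
# top view check
t=cv2.imread('pics/top0.png')
print('top pred corners',proj('top',rackpt(s.x,[[-55,-165,8],[-55,165,8],peg(0,1),peg(3,1),peg(0,40),peg(3,40)])).round(1))
st=state();print(st['ee_pos'],st['q'])
E
```

```text
[ 6.00645427e+02 -3.59666209e+01 -6.99756703e-02] -4.009310574786741
[[ 0.7 -1.8]
 [-3.3 -0.9]
 [-0.6  0.8]
 [ 0.2 -0.2]
 [-0.1  0.3]
 [-0.4  0.4]
 [-0.   0.2]
 [ 1.2  0.3]
 [ 0.7 -0.1]]
pegs only [ 6.00949275e+02 -3.60257928e+01 -6.79384886e-02] [[-0.7  0.3]
 [ 0.1 -0.6]
 [-0.1  0.1]
 [-0.4  0.3]
 [-0.1 -0.1]
 [ 1.1  0.1]
 [ 0.7 -0.2]]
top pred corners [[387.6 183.9]
 [278.5 174.1]
 [376.4 141.7]
 [298.1 134.7]
 [377.1 147.6]
 [296.8 140.4]]
[466.13828885 353.92468857 267.92514447] [5.11910876e-01 3.24831754e-01 9.78749570e-02 1.33723739e+00
 7.90922676e-04 1.01727493e+00]
```

```bash
cat >> h.py <<'E'
RK=np.array([600.95,-36.0,-.068])
def hang(i,tool_eye,sx,d):
    """TCP pose: eye bottom (tool coords) at distance d from board on peg i; sx=+1 if eye lies on +x of tool"""
    th=RK[2];u=np.array([c35*np.cos(th),c35*np.sin(th),s35]);n=np.array([-s35*np.cos(th),-s35*np.sin(th),c35])
    x=sx*u;z=-n;R=np.c_[x,np.cross(z,x),z]
    return rackpt(RK,[peg(i,d)])[0]-R@np.array(tool_eye), R
def rel(P,R):
    p=pose();dr=(Ro.from_matrix(R)*Ro.from_quat(p[1]).inv()).as_rotvec()
    return (P-p[0]).round(1),dr.round(3)
E
python3 - <<'E'
from h import *
for d in(75,55,3):
    P,R=hang(3,(-46,0,26),-1,d);print(d,P.round(1),*rel(P,R))
E
```

```text
75 [568.7  79.  141.8] [ 102.5 -275.  -126.1] [-0.179 -0.586  0.422]
55 [580.1  78.2 125.4] [ 114.  -275.7 -142.5] [-0.179 -0.586  0.422]
3 [609.9  76.2  82.8] [ 143.7 -277.8 -185.1] [-0.179 -0.586  0.422]
```

Request:
{"api": "servo_tool", "payload": {
  "steps": [
    [10, -35, 0, -0.022, -0.073, 0.053],
    [25, -80, 0, -0.045, -0.147, 0.106],
    [40, -125, 0, -0.067, -0.22, 0.158],
    [55, -170, 0, -0.09, -0.293, 0.211],
    [70, -210, -10, -0.112, -0.366, 0.264],
    [85, -245, -30, -0.134, -0.44, 0.317],
    [95, -270, -60, -0.157, -0.513, 0.37],
    [102, -275, -90, -0.179, -0.586, 0.422]
  ]
}}

```text
time_s: 33.35
ee_pos: [566.6, 75.6, 172.4]
tool_rot: [0.034, 0.953, -0.014, 0.3]
contact_force: [1.1, 0.6, -3.4]
finger_gap: 27.1
grasp_force: 59.8
```

Request:
{"api": "servo_tool", "payload": {
  "steps": [
    [0, 0, -10, 0, 0, 0],
    [0, 0, -20, 0, 0, 0],
    [0, 0, -20, 0, 0, 0],
    [0, 0, -20, 0, 0, 0],
    [0, 0, -20, 0, 0, 0],
    [0, 0, -20, 0, 0, 0],
    [0, 0, -20, 0, 0, 0],
    [0, 0, -20, 0, 0, 0]
  ]
}}

```text
time_s: 34.15
ee_pos: [567.4, 78.0, 153.8]
tool_rot: [0.033, 0.953, -0.013, 0.299]
contact_force: [0.4, -0.2, -3.1]
finger_gap: 27.2
grasp_force: 59.9
```

```bash
python3 - <<'E'
from h import *
s=state();print(s['q'],s['ee_pos'],s['finger_gap'],s['grasp_force'])
for d in(75,55,3):
    P,R=hang(3,(-46,0,26),-1,d);print(d,P.round(1),*rel(P,R))
p=pose();im=grab_frame('wrist');np.save('w8p.npy',np.r_[p[0],p[1]]);save('w8',im)
P0=rackpt(RK,[peg(3,40),peg(3,1),peg(2,40),peg(2,1),peg(1,40)]);print(wpj(P0,p).round())
E
```

```text
[ 0.02553642  0.0100487  -0.78729274  0.16744066 -0.05921537  0.07706954] [567.42064578  78.04967519 153.76186942] 27.169126639003363 59.853758811950684
75 [568.7  79.  141.8] [  1.2   0.9 -12. ] [ 0.004 -0.003  0.004]
55 [580.1  78.2 125.4] [ 12.7   0.1 -28.4] [ 0.004 -0.003  0.004]
3 [609.9  76.2  82.8] [ 42.4  -1.9 -71. ] [ 0.004 -0.003  0.004]
[[320. 274.]
 [320. 250.]
 [218. 271.]
 [231. 249.]
 [134. 264.]]
```

View pics/w8.png

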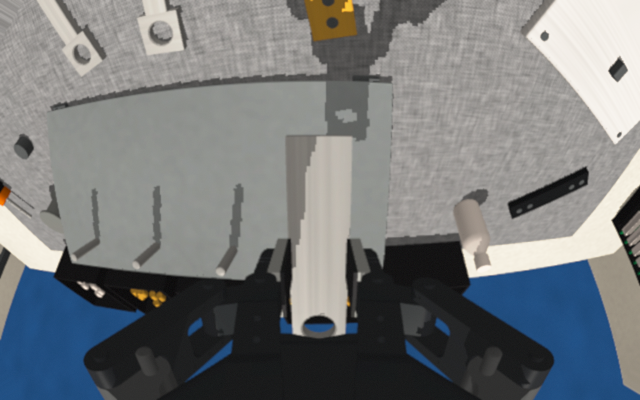

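The rack prediction holds: peg2 tip is seen at (220,271) against (218,271) predicted. The master's eye is at (320,326), centred on the tool. I slide it onto peg 3.

Request:
{"api": "servo_tool", "payload": {
  "steps": [
    [4, 0, -10, 0.004, -0.003, 0.004],
    [8, 0, -19, 0.004, -0.003, 0.004],
    [12.7, 0.1, -28.4, 0.004, -0.003, 0.004],
    [15, 0, -32, 0.004, -0.003, 0.004],
    [18, -0.2, -36, 0.004, -0.003, 0.004],
    [21, -0.5, -40, 0.004, -0.003, 0.004],
    [24, -0.7, -44.5, 0.004, -0.003, 0.004],
    [24, -0.7, -44.5, 0.004, -0.003, 0.004]
  ]
}}

```text
time_s: 35.0
ee_pos: [591.4, 77.1, 108.2]
tool_rot: [0.032, 0.953, -0.01, 0.3]
contact_force: [-0.1, 1.6, -2.0]
finger_gap: 27.1
grasp_force: 59.9
```

Request:
{"api": "servo_tool", "payload": {
  "steps": [
    [3, -0.2, -4.3, 0, 0, 0],
    [6, -0.4, -8.6, 0, 0, 0],
    [9, -0.6, -12.9, 0, 0, 0],
    [12, -0.8, -17.2, 0, 0, 0],
    [14.5, -1, -20.8, 0, 0, 0],
    [16.5, -1.1, -23.6, 0, 0, 0],
    [17.5, -1.1, -25, 0, 0, 0],
    [17.5, -1.1, -25, 0, 0, 0]
  ]
}}

```text
time_s: 35.8
ee_pos: [608.7, 76.1, 83.5]
tool_rot: [0.032, 0.953, -0.01, 0.3]
contact_force: [-0.0, 0.8, -0.6]
finger_gap: 26.6
grasp_force: 59.9
```

Request:
{"api": "servo_tool", "payload": {
  "steps": [
    [0.6, 0, -0.8, 0, 0, 0],
    [1.1, 0, -1.6, 0, 0, 0],
    [1.4, -0.1, -2, 0, 0, 0],
    [1.7, -0.1, -2.5, 0, 0, 0],
    [1.7, -0.1, -2.5, 0, 0, 0],
    [1.7, -0.1, -2.5, 0, 0, 0],
    [1.7, -0.1, -2.5, 0, 0, 0],
    [1.7, -0.1, -2.5, 0, 0, 0]
  ]
}}

```text
time_s: 36.6
ee_pos: [610.4, 76.0, 81.4]
tool_rot: [0.032, 0.953, -0.01, 0.3]
contact_force: [0.3, 0.3, -1.8]
finger_gap: 27.0
grasp_force: 59.9
```

Request:
{"api": "servo_tool", "payload": {
  "steps": [
    [0, 0, 0, 0, 0, 0],
    [0, 0, 0, 0, 0, 0],
    [0, 0, 0, 0, 0, 0],
    [0, 0, 0, 0, 0, 0],
    [0, 0, 0, 0, 0, 0],
    [-3, 0.2, 4, 0, 0, 0],
    [-11, 0.8, 16, 0, 0, 0],
    [-28, 2, 40, 0, 0, 0]
  ],
  "fingers": 44
}}

```text
time_s: 37.4
ee_pos: [581.5, 77.8, 120.2]
tool_rot: [0.032, 0.954, -0.011, 0.299]
contact_force: [0.5, 1.0, 0.9]
finger_gap: 44.0
grasp_force: 0.0
```

Request:
{"api": "servo_tool", "payload": {
  "steps": [
    [-20, 1, 28, 0, 0, 0],
    [-40, 1, 56, 0, 0, 0],
    [-60, 1, 80, 0, 0, 0],
    [-80, 0, 80, 0, 0, 0],
    [-80, 0, 80, 0, 0, 0],
    [-80, 0, 80, 0, 0, 0],
    [-80, 0, 80, 0, 0, 0],
    [-80, 0, 80, 0, 0, 0]
  ]
}}

```text
time_s: 38.2
ee_pos: [502.9, 77.9, 200.8]
tool_rot: [0.032, 0.953, -0.01, 0.3]
contact_force: [1.1, 0.5, -1.2]
finger_gap: 44.4
grasp_force: 0.0
```

```bash
python3 - <<'E'
from h import *
p=pose();print(p,state()['q'])
im=grab_frame('wrist');np.save('w9p.npy',np.r_[p[0],p[1]]);save('w9',im)
for o in plates(im,p):print(*o)
P0=rackpt(RK,[peg(3,40),peg(3,8),peg(3,8,135-5.5),peg(3,8,135-5.5-46-60),peg(3,8,135-5.5+14)]);print(wpj(P0,p).round())
hsv=cv2.cvtColor(im,cv2.COLOR_RGB2HSV);m=((hsv[...,2]>186)&(hsv[...,1]<40)).astype(np.uint8)
n,l,st,c=cv2.connectedComponentsWithStats(m)
for i in range(1,n):
    if st[i,4]>300:print(st[i],c[i].round())
E
```

```text
(array([502.88154782,  77.94610353, 200.83308687]), array([ 0.03225367,  0.95331143, -0.01047692,  0.30007875])) [ 0.02576315 -0.18745077 -0.82314281  0.32726778 -0.05406712  0.07644289]
steel [ 463.  -119.6] 94.3 31.7 14.8 [ 493.  -111.4] [116.  64.]
steel [467.5 -28.4] 92.9 32.3 -5.7 [497.3 -31. ] [196.  48.]
brass [478.3  87.5] 83.9 30.5 6.5 [492.5  89.1] [327.  41.]
[[324. 258.]
 [323. 244.]
 [323. 239.]
 [324. 138.]
 [323. 251.]]
[ 177    0   43   92 1788] [195.  46.]
[  484     0   156   155 13881] [567.  68.]
[  86   23   63   80 1177] [115.  63.]
[ 441   93  199  177 6853] [556. 212.]
[   0  181   88   88 3226] [ 37. 232.]
```

```bash
python3 - <<'E'
from h import *
im=cv2.imread('pics/w9.png');g=cv2.cvtColor(im,6).astype(int)
for y in range(125,275,6):print(y,g[y,296:356:4])
E
```

```text
125 [147 148 147 145 136 146 148 148 139 146 148 147 147 147 147]
131 [146 145 146 142  97  96  97  99  98  98  98 100 146 146 145]
137 [146 146 145 142 112 109 106 109 108 109 109 104 147 145 146]
143 [146 143 145 156 178 184 177 183 177 184 181 136 148 145 145]
149 [145 146 147 156 177 183 178 183 177 184 182 135 144 144 144]
155 [146 147 148 158 177 183 177 182 176 185 181 137 146 144 144]
161 [146 146 149 158 177 183 176 181 175 184 182 138 146 146 145]
167 [146 146 147 151 177 183 175 182 176 184 181 107 146 147 144]
173 [149 147 147 151 176 183 176 181 176 183 179 110 147 146 143]
179 [147 147 144 150 177 183 176 181 177 183 179 125 144 144 145]
185 [146 147 145 150 176 182 176 181 177 183 180 121 144 144 144]
191 [147 147 148 152 175 183 174 180 177 181 180 121 147 145 147]
197 [144 147 147 151 175 182 175 180 178 183 179 146 146 147 146]
203 [148 149 147 151 177 182 175 179 178 183 178 146 148 147 147]
209 [150 147 146 150 175 181 176 179 157 119 163 120 147 145 145]
215 [145 147 147 151 176 182 176 180 121 118 179 119 146 144 145]
221 [146 145 146 149 176 182 175 180 116 126 178 116 144 144 146]
227 [146 145 148 148 177 181 175 140 116 135 179 141 144 145 145]
233 [149 149 148 148 177 176 153  95  98 181 177 144 145 142 143]
239 [146 147 147 151 179  95  96  91  95 109 178 142 147 146 143]
245 [144 147 147 148 179 133  84  85  82 165 178 147 147 147 147]
251 [146 146 147 147 177 179 172  84 101 179 175 146 147 144 145]
257 [148 148 147 147 148 146 142 176 149 146 146 146 147 145 146]
263 [149 148 146 148 147 147 148 149 147 144 146 145 145 145 144]
269 [19 19 20 18 16 18 18 19 19 18 17 15 18 18 18]
```

The master hangs on peg 3 flat on the board: rows 140–254 against 138–251 predicted, with the peg tip through its eye. Next is the tag at (466,-28), for peg 2.

```bash
cat >> h.py <<'E'
def down(az):
    x=np.array([np.cos(np.deg2rad(az)),np.sin(np.deg2rad(az)),0]);z=np.array([0,0,-1.]);return np.c_[x,np.cross(z,x),z]
def tagpick(c,az,off,tz,flip=True):
    a=np.deg2rad(az);return np.r_[np.array(c)+off*np.array([np.cos(a),np.sin(a)]),tz],down(az+180 if flip else az)
E
python3 - <<'E'
from h import *
P,R=tagpick((466.5,-27.7),-5.2,-14,60);print(P,*rel(P,R))
E
```

```text
[452.55761842 -26.43114388  60.        ] [ -50.2 -104.4 -140.7] [ 0.049  0.608 -0.022]
```

Request:
{"api": "servo_tool", "payload": {
  "steps": [
    [-20, -20, 30, 0.008, 0.1, -0.004],
    [-35, -50, 40, 0.016, 0.2, -0.007],
    [-50, -80, 30, 0.024, 0.3, -0.011],
    [-50, -104, 0, 0.032, 0.4, -0.015],
    [-50, -104, -40, 0.04, 0.5, -0.018],
    [-50, -104, -70, 0.049, 0.608, -0.022],
    [-50, -104, -85, 0.049, 0.608, -0.022],
    [-50, -104, -85, 0.049, 0.608, -0.022]
  ],
  "fingers": 40
}}

```text
time_s: 39.05
ee_pos: [451.3, -25.9, 112.6]
tool_rot: [0.045, 0.999, 0.001, -0.003]
contact_force: [0.1, -0.1, 0.7]
finger_gap: 39.9
grasp_force: 0.0
```

```bash
python3 - <<'E'
from h import *
p=pose();print(p,state()['q'][5])
im=grab_frame('wrist')
for o in plates(im,p):print(*o)
P,R=tagpick((466.5,-27.7),-5.2,-14,60);print(P,*rel(P,R))
E
```

```text
(array([451.29474434, -25.88483592, 112.63145232]), array([ 4.53278716e-02,  9.98966426e-01,  8.76868479e-04, -3.27032872e-03])) -0.14482611220094765
steel [ 459.4 -345.7] 94.9 31.8 -166.2 [ 428.8 -352.4] [ 37. 234.]
steel [ 462.9 -118.2] 95.2 32.5 12.7 [ 493.4 -111.1] [207. 229.]
steel [466.8 -27.9] 94.4 32.6 -5.9 [497.6 -30.9] [317. 228.]
brass [460.2  84.3] 120.5 32.0 6.6 [412.7  80.2] [453. 200.]
[452.55761842 -26.43114388  60.        ] [  0.8  -0.5 -54.5] [-0.001 -0.003 -0.   ]
```

Request:
{"api": "servo_tool", "payload": {
  "steps": [
    [0.8, -0.5, -30, 0, 0, 0],
    [0.8, -0.5, -50, 0, 0, 0],
    [0.8, -0.5, -65, 0, 0, 0],
    [0.8, -0.5, -75, 0, 0, 0],
    [0.8, -0.5, -82, 0, 0, 0],
    [0.8, -0.5, -86, 0, 0, 0],
    [0.8, -0.5, -88, 0, 0, 0],
    [0.8, -0.5, -88, 0, 0, 0]
  ]
}}

```text
time_s: 39.9
ee_pos: [453.5, -26.6, 28.7]
tool_rot: [0.045, 0.999, 0.0, 0.001]
contact_force: [0.1, 0.1, 0.7]
finger_gap: 39.7
grasp_force: 0.0
```

Request:
{"api": "servo_tool", "payload": {
  "steps": [
    [0, 0, 0, 0, 0, 0],
    [0, 0, 0, 0, 0, 0],
    [0, 0, 0, 0, 0, 0],
    [0, 0, 0, 0, 0, 0],
    [0, 0, 0, 0, 0, 0],
    [0, 0, 0, 0, 0, 0],
    [0, 0, 0, 0, 0, 0],
    [0, 0, 0, 0, 0, 0]
  ],
  "fingers": 10
}}

```text
time_s: 40.7
ee_pos: [453.6, -26.6, 29.0]
tool_rot: [0.045, 0.999, 0.0, 0.001]
contact_force: [-2.5, 1.6, 6.0]
finger_gap: 13.6
grasp_force: 58.6
```

```bash
python3 - <<'E'
from h import *
p=pose();print(p[0]);c=np.array([497.7,-30.9])
R=Ro.from_quat(p[1]).as_matrix();print('eye in tool',R.T@(np.r_[c,0]-p[0]))
E
```

```text
[453.6411789  -26.57351379  28.97790751]
eye in tool [-44.21859541  -0.34126202  29.05540713]
```

```bash
python3 - <<'E'
from h import *
for d in(75,3):
    P,R=hang(2,(-44.3,0,28.5),-1,d);print(d,P.round(1),*rel(P,R))
E
```

```text
75 [563.5   4.1 144.8] [109.9  30.7 115.8] [-0.048 -0.607  0.022]
3 [604.7   1.3  85.8] [151.1  27.9  56.8] [-0.048 -0.607  0.022]
```

Request:
{"api": "servo_tool", "payload": {
  "steps": [
    [0, 0, 15, 0, 0, 0],
    [0, 0, 60, -0.004, -0.05, 0.002],
    [0, 0, 105, -0.012, -0.15, 0.006],
    [20, 10, 140, -0.02, -0.25, 0.01],
    [50, 20, 150, -0.03, -0.38, 0.015],
    [80, 30, 145, -0.04, -0.5, 0.02],
    [105, 31, 135, -0.048, -0.607, 0.022],
    [105, 31, 130, -0.048, -0.607, 0.022]
  ]
}}

```text
time_s: 41.5
ee_pos: [556.6, 5.3, 156.2]
tool_rot: [0.032, 0.954, -0.01, 0.3]
contact_force: [-1.1, 0.3, -0.6]
finger_gap: 13.5
grasp_force: 58.6
```

Request:
{"api": "servo_tool", "payload": {
  "steps": [
    [2, 0, -5, 0, 0, 0],
    [4, 0, -10, 0, 0, 0],
    [4, 0, -12, 0, 0, 0],
    [4, 0, -12, 0, 0, 0],
    [4, 0, -12, 0, 0, 0],
    [4, 0, -12, 0, 0, 0],
    [4, 0, -12, 0, 0, 0],
    [4, 0, -12, 0, 0, 0]
  ]
}}

```text
time_s: 42.3
ee_pos: [562.3, 4.5, 146.5]
tool_rot: [0.032, 0.953, -0.01, 0.3]
contact_force: [0.2, -0.3, -1.1]
finger_gap: 13.3
grasp_force: 58.7
```

```bash
cat >> h.py <<'E'
def eyecheck(p,tool_eye_top,name):
    # find dark eye hole position seen near predicted, print brightness patch
    im=grab_frame('wrist');save(name,im);R=Ro.from_quat(p[1]).as_matrix()
    u=wpj(p[0]+R@np.array(tool_eye_top),p)[0];x,y=u.round().astype(int);print('eye pred',u.round(1))
    g=cv2.cvtColor(im,cv2.COLOR_RGB2GRAY)
    for r in range(y-18,min(y+19,400),3):print(r,g[r,x-28:x+29:4])
E
python3 - <<'E'
from h import *
s=state();print(s['finger_gap'],s['grasp_force'],s['q'])
for d in(75,55,30,3):
    P,R=hang(2,(-44.3,0,28.5),-1,d);print(d,P.round(1),*rel(P,R))
p=pose();eyecheck(p,(-44.3,0,20.5),'w10')
E
```

```text
13.314642318260072 58.681204319000244 [-0.16198809 -0.00851905 -0.82937701  0.14212661  0.05430417 -0.07740095]
75 [563.5   4.1 144.8] [ 1.2 -0.3 -1.7] [-0.    -0.001 -0.001]
55 [575.    3.4 128.4] [ 12.7  -1.1 -18.1] [-0.    -0.001 -0.001]
30 [589.3   2.4 107.9] [ 27.   -2.1 -38.6] [-0.    -0.001 -0.001]
3 [604.7   1.3  85.8] [ 42.4  -3.1 -60.7] [-0.    -0.001 -0.001]
eye pred [317.7 322.8]
305 [ 31  30  47  80 234 232 232 214 230 229 228 116  69  42  29]
308 [ 32  31  44  90 235 232 164 130 186 228 230 143  67  44  31]
311 [ 32  32  77 100 222  41  32  39  85  89 195 147  79  45  29]
314 [ 32  33 142 102  41  24  37  42  86  85  60 146 111  47  29]
317 [ 31  32 192 134  23  25  37  42  86  85  63 135 197  48  31]
320 [ 28  33 227 136  59  26  34  43  88  86  81 123 227  47  30]
323 [ 31  33 235 139 102  56  31  45  87  94 101 142 228  44  31]
326 [ 29  31 225 174 101 105 102 102 105 104 101 173 225  30  29]
329 [ 29  29 222 232 124 103 106 106 105 104 135 222 223  31  33]
332 [ 32  31 234 241 229 144 120 116 123 144 222 232 231  33  37]
335 [ 29  32 116 198 232 240 232 213 228 235 224 202 121  32  31]
338 [ 32  34  32  31  31  39 100 137 120  48  32  31  33  34  33]
341 [30 31 30 30 30 32 30 31 32 29 30 31 30 31 31]
```

Request:
{"api": "servo_tool", "payload": {
  "steps": [
    [4, -0.4, -6, 0, 0, 0],
    [8, -0.7, -12, 0, 0, 0],
    [12.7, -1.1, -18.1, 0, 0, 0],
    [16, -1.3, -23, 0, 0, 0],
    [19, -1.5, -27, 0, 0, 0],
    [22, -1.7, -31.5, 0, 0, 0],
    [25, -1.9, -35.7, 0, 0, 0],
    [27, -2.1, -38.6, 0, 0, 0]
  ]
}}

```text
time_s: 43.15
ee_pos: [589.4, 2.4, 107.2]
tool_rot: [0.032, 0.953, -0.01, 0.3]
contact_force: [-0.0, 0.3, -1.6]
finger_gap: 13.1
grasp_force: 58.7
```

Request:
{"api": "servo_tool", "payload": {
  "steps": [
    [3, -0.2, -4.3, 0, 0, 0],
    [6, -0.4, -8.6, 0, 0, 0],
    [9, -0.6, -12.9, 0, 0, 0],
    [12, -0.8, -17.2, 0, 0, 0],
    [14.5, -1, -20.8, 0, 0, 0],
    [15.5, -1.1, -22.2, 0, 0, 0],
    [16.5, -1.1, -23.6, 0, 0, 0],
    [16.5, -1.1, -23.6, 0, 0, 0]
  ]
}}

```text
time_s: 43.95
ee_pos: [605.7, 1.3, 84.0]
tool_rot: [0.032, 0.953, -0.01, 0.3]
contact_force: [-0.3, -0.8, -1.1]
finger_gap: 13.3
grasp_force: 59.4
```

Request:
{"api": "servo_tool", "payload": {
  "steps": [
    [0, 0, 0, 0, 0, 0],
    [0, 0, 0, 0, 0, 0],
    [0, 0, 0, 0, 0, 0],
    [0, 0, 0, 0, 0, 0],
    [0, 0, 0, 0, 0, 0],
    [-3, 0.2, 4, 0, 0, 0],
    [-11, 0.8, 16, 0, 0, 0],
    [-28, 2, 40, 0, 0, 0]
  ],
  "fingers": 36
}}

```text
time_s: 44.75
ee_pos: [576.8, 3.3, 123.1]
tool_rot: [0.032, 0.954, -0.01, 0.299]
contact_force: [0.1, -0.1, 0.4]
finger_gap: 36.3
grasp_force: 0.0
```

Request:
{"api": "servo_tool", "payload": {
  "steps": [
    [-20, 1, 28, 0, 0, 0],
    [-40, 1, 56, 0, 0, 0],
    [-60, 1, 80, 0, 0, 0],
    [-80, 0, 80, 0, 0, 0],
    [-80, 0, 80, 0, 0, 0],
    [-80, 0, 80, 0, 0, 0],
    [-80, 0, 80, 0, 0, 0],
    [-80, 0, 80, 0, 0, 0]
  ]
}}

```text
time_s: 45.55
ee_pos: [498.2, 3.3, 203.6]
tool_rot: [0.032, 0.953, -0.01, 0.3]
contact_force: [-0.2, -0.1, -0.7]
finger_gap: 36.0
grasp_force: 0.0
```

```bash
cat >> h.py <<'E'
def hungcheck(im,p,i,L=95,eye=31.5):
    # profile along hung plate centre: predicted ends vs seen brightness transition
    half=L/2;ups=np.arange(135-5.5-eye-half-14,135-5.5-eye+half+16,2.)
    g=cv2.cvtColor(im,cv2.COLOR_RGB2GRAY)
    for dy in(-6,0,6):
        P=[np.array(peg(i,8,u))+[0,dy,0] for u in ups];u=wpj(rackpt(RK,P),p).astype(np.float32)
        v=cv2.remap(g,u[:,:1],u[:,1:],1).ravel();print('dy',dy,v)
    print('expected ends idx',7,7+L/2,'eye idx',7+(half+eye)/2,'ups0',ups[0])
E
python3 - <<'E'
from h import *
p=pose();im=grab_frame('wrist');save('w11',im)
for o in plates(im,p):print(*o)
hungcheck(im,p,2);hungcheck(im,p,3,120,46)
P,R=tagpick((462.9,-118.2),13.2,-14,113);print(P,*rel(P,R))
E
```

```text
steel [ 459.2 -345.7] 94.0 31.2 -166.8 [ 428.4 -352.6] [30. 93.]
steel [ 463.  -118.6] 95.3 32.2 13.6 [ 493.  -111.2] [182.  51.]
brass [477.3  86.7] 86.1 31.0 6.7 [492.6  89.4] [412.  42.]
dy -6 [145 142 125 108  93  98 120 117 180 187 187 186 186 187 187 188 188 187
 188 188 188 188 188 188 189 189 188 188 188 188 188 188 188 188 189 189
 189 189 187 182 183 185 181 154 104  95  93  93  91  89 110 155 179 183
 179 157 144 142 140 141 141 140 114]
dy 0 [143 129  94  95  95  93  93 112 177 184 183 183 184 183 184 184 184 184
 185 185 185 185 186 185 184 185 186 184 184 184 184 184 185 184 183 184
 184 184 184 180 181 177 128 102  97  95  93  86  85  85  86  86  86  86
  85  94 137 173 191 179 144 140 140]
dy 6 [142 142 122  97  96  94  94 115 183 191 190 192 192 191 191 191 192 191
 191 191 192 192 192 192 191 193 192 178 170 132 125 125 125 125 125 125
 124 125 124 119 118 120 119 119 100  95  94  92  90  86 101 135 141 131
 125 115 121 144 158 152 141 142 177]
expected ends idx 7 54.5 eye idx 46.5 ups0 36.5
dy -6 [147 148 124  96  96  95  94 127 181 185 184 183 184 184 183 184 184 
[... 295 characters left out ...]
182 182 181 181 182
 182 181 181 180 181 181 182 180 181 180 180 181 180 180 180 179 179 180
 179 179 180 179 180 179 179 180 180 179 179 179 178 178 180 179 176 159
 160 149 103  96  95  94  88  85  84  83  87 103 148 164 150 147 147 148
 147 148 145]
dy 6 [148 139 128 102  96  98  96 125 177 182 181 181 181 181 181 180 180 180
 180 179 179 180 179 179 179 178 178 178 179 178 178 178 177 178 177 179
 178 178 178 176 178 164 126 126 128 125 115 116 116 117 117 116 116 116
 117 117 121 140 118  95  93  89  83  89  89  87  86  85  83  87 106 135
 144 144 144]
expected ends idx 7 67.0 eye idx 60.0 ups0 9.5
[ 449.26989536 -121.39691218  113.        ] [ -48.8 -124.7  -90.5] [-0.05   0.609  0.289]
```

Both plates sit at the expected positions, flat on the board. Next is tag b, for peg 1.

Request:
{"api": "servo_tool", "payload": {
  "steps": [
    [-20, -20, 20, -0.008, 0.1, 0.05],
    [-35, -50, 25, -0.016, 0.2, 0.1],
    [-45, -80, 20, -0.025, 0.3, 0.15],
    [-49, -110, 0, -0.033, 0.4, 0.2],
    [-49, -125, -40, -0.041, 0.5, 0.24],
    [-49, -125, -70, -0.05, 0.609, 0.289],
    [-49, -125, -88, -0.05, 0.609, 0.289],
    [-49, -125, -88, -0.05, 0.609, 0.289]
  ],
  "fingers": 40
}}

```text
time_s: 46.4
ee_pos: [447.5, -121.0, 112.2]
tool_rot: [-0.115, 0.993, 0.002, -0.003]
contact_force: [-0.6, 0.4, 0.3]
finger_gap: 40.1
grasp_force: 0.0
```

Request:
{"api": "servo_tool", "payload": {
  "steps": [
    [0, 0, -10, 0, 0, 0],
    [0, 0, -20, 0, 0, 0],
    [0, 0, -28, 0, 0, 0],
    [0, 0, -35, 0, 0, 0],
    [0, 0, -38, 0, 0, 0],
    [0, 0, -38, 0, 0, 0],
    [0, 0, -38, 0, 0, 0],
    [0, 0, -38, 0, 0, 0]
  ]
}}

```text
time_s: 47.2
ee_pos: [449.0, -121.9, 78.5]
tool_rot: [-0.115, 0.993, -0.0, 0.001]
contact_force: [0.2, 0.1, 0.7]
finger_gap: 39.7
grasp_force: 0.0
```

```bash
python3 - <<'E'
from h import *
p=pose();print(p,state()['q'][5])
im=grab_frame('wrist')
for o in plates(im,p):print(*o)
P,R=tagpick((463,-118.4),13.4,-14,29);print(P,*rel(P,R))
E
```

```text
(array([ 449.02731395, -121.85371034,   78.54248404]), array([-1.15098933e-01,  9.93353738e-01, -1.23687680e-04,  7.55518689e-04])) -0.66885679149449
brass [460.1  81.6] 121.2 37.7 6.6 [428.7  82.9] [543. 269.]
[ 449.38113771 -121.64447065   29.        ] [  0.3   0.2 -49.5] [0.    0.002 0.003]
```

Request:
{"api": "servo_tool", "payload": {
  "steps": [
    [0.3, 0.2, -12, 0, 0, 0],
    [0.3, 0.2, -24, 0, 0, 0],
    [0.3, 0.2, -34, 0, 0, 0],
    [0.3, 0.2, -41, 0, 0, 0],
    [0.3, 0.2, -46, 0, 0, 0],
    [0.3, 0.2, -49, 0, 0, 0],
    [0.3, 0.2, -49.3, 0, 0, 0],
    [0.3, 0.2, -49.3, 0, 0, 0]
  ]
}}

```text
time_s: 48.05
ee_pos: [449.2, -121.6, 29.0]
tool_rot: [-0.115, 0.993, 0.0, 0.0]
contact_force: [0.6, -0.0, 0.1]
finger_gap: 40.0
grasp_force: 0.0
```

Request:
{"api": "servo_tool", "payload": {
  "steps": [
    [0, 0, 0, 0, 0, 0],
    [0, 0, 0, 0, 0, 0],
    [0, 0, 0, 0, 0, 0],
    [0, 0, 0, 0, 0, 0],
    [0, 0, 0, 0, 0, 0],
    [0, 0, 0, 0, 0, 0],
    [0, 0, 0, 0, 0, 0],
    [0, 0, 0, 0, 0, 0]
  ],
  "fingers": 10
}}

```text
time_s: 48.85
ee_pos: [449.4, -121.6, 29.4]
tool_rot: [-0.115, 0.993, -0.0, 0.001]
contact_force: [-0.8, 0.7, 6.6]
finger_gap: 12.5
grasp_force: 58.7
```

```bash
python3 - <<'E'
from h import *
p=pose();print(p[0]);c=np.array([493.4,-111.2])
R=Ro.from_quat(p[1]).as_matrix();e=R.T@(np.r_[c,0]-p[0]);print('eye in tool',e)
for d in(75,3):
    P,R=hang(1,(e[0],0,28.5),-1,d);print(d,P.round(1),*rel(P,R))
E
```

```text
[ 449.36509013 -121.6177789    29.39037305]
eye in tool [-45.20434039   0.08093655  29.46113527]
75 [557.7 -70.6 144.3] [108.3  51.  114.9] [ 0.05  -0.609 -0.289]
3 [598.9 -73.4  85.3] [149.5  48.2  55.9] [ 0.05  -0.609 -0.289]
```

Request:
{"api": "servo_tool", "payload": {
  "steps": [
    [0, 0, 15, 0, 0, 0],
    [0, 0, 60, 0.004, -0.05, -0.024],
    [0, 0, 105, 0.012, -0.15, -0.07],
    [20, 15, 140, 0.02, -0.25, -0.12],
    [50, 30, 150, 0.03, -0.38, -0.18],
    [80, 45, 145, 0.04, -0.5, -0.24],
    [104, 51, 135, 0.05, -0.609, -0.289],
    [104, 51, 130, 0.05, -0.609, -0.289]
  ]
}}

```text
time_s: 49.65
ee_pos: [551.0, -68.5, 156.2]
tool_rot: [0.031, 0.954, -0.009, 0.299]
contact_force: [-1.6, 0.7, -2.3]
finger_gap: 12.4
grasp_force: 58.8
```

Request:
{"api": "servo_tool", "payload": {
  "steps": [
    [2, 0, -5, 0, 0, 0],
    [4, 0, -10, 0, 0, 0],
    [4, 0, -14, 0, 0, 0],
    [4, 0, -14, 0, 0, 0],
    [4, 0, -14, 0, 0, 0],
    [4, 0, -14, 0, 0, 0],
    [4, 0, -14, 0, 0, 0],
    [4, 0, -14, 0, 0, 0]
  ]
}}

```text
time_s: 50.45
ee_pos: [557.1, -70.5, 145.1]
tool_rot: [0.032, 0.953, -0.01, 0.3]
contact_force: [0.2, -0.1, -0.7]
finger_gap: 12.1
grasp_force: 58.9
```

```bash
python3 - <<'E'
from h import *
s=state();print(s['finger_gap'],s['grasp_force'],s['q'])
for d in(75,55,30,3,0):
    P,R=hang(1,(-45.2,0,28.5),-1,d);print(d,P.round(1),*rel(P,R))
p=pose();eyecheck(p,(-45.2,0,20.5),'w12')
E
```

```text
12.052289724936943 58.90429079532623 [-0.34928291 -0.00649215 -0.82783361  0.15825956  0.16018892 -0.23292119]
75 [557.7 -70.6 144.3] [ 0.6 -0.1 -0.8] [-0.    -0.001 -0.001]
55 [569.1 -71.4 127.9] [ 12.   -0.9 -17.2] [-0.    -0.001 -0.001]
30 [583.4 -72.4 107.4] [ 26.3  -1.8 -37.7] [-0.    -0.001 -0.001]
3 [598.9 -73.4  85.3] [ 41.8  -2.9 -59.8] [-0.    -0.001 -0.001]
0 [600.6 -73.6  82.9] [ 43.5  -3.  -62.2] [-0.    -0.001 -0.001]
eye pred [317.7 324. ]
306 [ 34  30  31  37 234 236 235 235 234 232 232  70  44  37  34]
309 [ 33  32  32  76 240 236 216 126 135 206 232  74  48  38  33]
312 [ 35  31  46  87 228 219 253  41  25  56 211  83  76  41  32]
315 [ 33  32  65 101  60  51 139  24  24 120 208 112 116  47  30]
318 [ 32  33  87 197  27  24  25  23  25 138 240 189 155  43  31]
321 [ 31  34 129 166  86  26  25  23  26  35 219 112 192  47  32]
324 [ 32  32 153 171 103  86  43  29  35  68 103 122 195  45  30]
327 [ 31  29 145 228 107 105 108 106 109 106 104 170 192  34  29]
330 [ 31  31 142 242 154 110 107 109 108 106 140 226 188  33  30]
333 [ 31  32 171 245 243 176 135 128 130 156 226 235 206  33  32]
336 [ 30  34  41 103 160 230 236 236 235 228 159 109  47  34  31]
339 [32 35 34 33 32 30 33 50 36 31 33 35 34 33 32]
342 [30 30 30 31 29 31 29 32 31 32 31 31 31 29 28]
```

Eye is where predicted. Insert on peg 1.

Request:
{"api": "servo_tool", "payload": {
  "steps": [
    [4, -0.4, -6, 0, 0, 0],
    [8, -0.7, -12, 0, 0, 0],
    [12, -0.9, -17.2, 0, 0, 0],
    [15, -1.1, -22, 0, 0, 0],
    [18, -1.3, -26, 0, 0, 0],
    [21, -1.5, -30.5, 0, 0, 0],
    [24, -1.7, -34.5, 0, 0, 0],
    [26.3, -1.8, -37.7, 0, 0, 0]
  ]
}}

```text
time_s: 51.3
ee_pos: [583.5, -72.3, 106.7]
tool_rot: [0.032, 0.953, -0.01, 0.3]
contact_force: [0.1, 0.1, -2.2]
finger_gap: 12.2
grasp_force: 58.9
```

Request:
{"api": "servo_tool", "payload": {
  "steps": [
    [3, -0.2, -4.3, 0, 0, 0],
    [6, -0.4, -8.6, 0, 0, 0],
    [9, -0.6, -12.9, 0, 0, 0],
    [12, -0.8, -17.2, 0, 0, 0],
    [14.5, -1, -20.8, 0, 0, 0],
    [15.5, -1.1, -22.2, 0, 0, 0],
    [16.5, -1.1, -23.6, 0, 0, 0],
    [16.5, -1.1, -23.6, 0, 0, 0]
  ]
}}

```text
time_s: 52.1
ee_pos: [599.5, -73.3, 83.6]
tool_rot: [0.032, 0.953, -0.01, 0.3]
contact_force: [-3.7, 0.2, 2.4]
finger_gap: 12.3
grasp_force: 65.5
```

Request:
{"api": "servo_tool", "payload": {
  "steps": [
    [0, 0, 0, 0, 0, 0],
    [0, 0, 0, 0, 0, 0],
    [0, 0, 0, 0, 0, 0],
    [0, 0, 0, 0, 0, 0],
    [0, 0, 0, 0, 0, 0],
    [-3, 0.2, 4, 0, 0, 0],
    [-11, 0.8, 16, 0, 0, 0],
    [-28, 2, 40, 0, 0, 0]
  ],
  "fingers": 36
}}

```text
time_s: 52.9
ee_pos: [570.9, -71.2, 122.4]
tool_rot: [0.032, 0.954, -0.01, 0.299]
contact_force: [0.1, -0.4, 1.4]
finger_gap: 36.2
grasp_force: 0.0
```

Request:
{"api": "servo_tool", "payload": {
  "steps": [
    [-20, 1, 28, 0, 0, 0],
    [-40, 1, 56, 0, 0, 0],
    [-60, 1, 80, 0, 0, 0],
    [-80, 0, 80, 0, 0, 0],
    [-80, 0, 80, 0, 0, 0],
    [-80, 0, 80, 0, 0, 0],
    [-80, 0, 80, 0, 0, 0],
    [-80, 0, 80, 0, 0, 0]
  ]
}}

```text
time_s: 53.7
ee_pos: [492.2, -71.3, 203.0]
tool_rot: [0.032, 0.953, -0.01, 0.3]
contact_force: [-0.1, -0.3, 0.5]
finger_gap: 36.2
grasp_force: 0.0
```

```bash
python3 - <<'E'
from h import *
p=pose();im=grab_frame('wrist');save('w13',im);print(state()['q'])
for o in plates(im,p):print(*o)
hungcheck(im,p,1)
P,R=tagpick((459.2,-345.7),-166.6,-14,113,True);print(P,*rel(P,R))
P,R=hang(0,(-45,0,28.5),-1,75);print(P)
E
```

```text
[-0.41862815 -0.22235566 -0.83552844  0.37852425  0.19876729 -0.29194194]
steel [ 459.7 -346.1] 94.3 31.6 -167.6 [ 428.3 -352.2] [67. 82.]
brass [470.   84.8] 101.0 33.3 6.4 [429.   82.2] [486.  46.]
dy -6 [145 146 130 103 103 103 101 121 184 189 189 188 188 189 188 189 190 191
 190 189 190 189 189 189 189 189 189 189 190 190 191 190 191 190 191 191
 191 190 189 183 185 187 185 167 121  97  94  93  91  91 118 164 184 185
 182 159 146 147 147 147 146 143 110]
dy 0 [145 145 112  95  94  95  95 121 181 185 185 184 185 185 186 186 186 186
 185 186 186 187 187 187 186 187 186 186 186 186 186 186 187 186 186 187
 186 186 183 169 170 171 152 125  95  95  92  88  86  86  86  86  87  88
  88  99 144 178 192 180 150 142 111]
dy 6 [147 135  96  95  95  95  95 126 189 193 193 194 192 194 193 193 193 193
 193 193 194 194 194 194 194 194 194 191 159 139 128 128 128 127 126 126
 126 126 125 119 120 121 113 104  95  94  95  94  89  85  98 128 144 136
 132 112 121 148 157 146 142 140 109]
expected ends idx 7 54.5 eye idx 46.5 ups0 36.5
[ 472.81886229 -342.45552935  113.        ] [ -19.3 -271.2  -89.9] [ 0.861  0.073 -2.72 ]
[ 552.75834395 -145.4785091   144.40411586]
```

Request:
{"api": "servo_tool", "payload": {
  "steps": [
    [-5, -10, 10, 0.008, 0.122, 0],
    [-10, -20, 20, 0.016, 0.244, 0],
    [-15, -35, 25, 0.025, 0.366, 0],
    [-20, -50, 25, 0.033, 0.488, 0],
    [-25, -70, 25, 0.0415, 0.61, 0],
    [-25, -90, 25, 0.0415, 0.61, 0],
    [-25, -110, 25, 0.0415, 0.61, 0],
    [-25, -120, 25, 0.0415, 0.61, 0]
  ]
}}

```text
time_s: 54.55
ee_pos: [467.6, -192.8, 227.2]
tool_rot: [0.034, 0.999, 0.001, -0.002]
contact_force: [0.9, 0.1, -0.4]
finger_gap: 35.7
grasp_force: 0.0
```

Request:
{"api": "servo_tool", "payload": {
  "steps": [
    [0, -10, 0, 0, 0, -0.15],
    [0, -25, 0, 0, 0, -0.3],
    [0, -40, 0, 0, 0, -0.45],
    [0, -55, 0, 0, 0, -0.6],
    [0, -70, 0, 0, 0, -0.75],
    [0, -85, 0, 0, 0, -0.9],
    [0, -100, 0, 0, 0, -1.05],
    [0, -110, 0, 0, 0, -1.2]
  ]
}}

```text
time_s: 55.35
ee_pos: [467.0, -302.0, 228.1]
tool_rot: [0.595, 0.804, 0.001, -0.001]
contact_force: [-0.7, 0.2, 0.3]
finger_gap: 36.3
grasp_force: 0.0
```

Request:
{"api": "servo_tool", "payload": {
  "steps": [
    [0, -5, 0, 0, 0, -0.15],
    [0, -10, 0, 0, 0, -0.3],
    [0, -20, 0, 0, 0, -0.45],
    [0, -25, 0, 0, 0, -0.6],
    [0, -30, 0, 0, 0, -0.75],
    [0, -35, 0, 0, 0, -0.9],
    [2, -38, 0, 0, 0, -1.05],
    [5, -40, 0, 0, 0, -1.2]
  ]
}}

```text
time_s: 56.15
ee_pos: [472.0, -341.2, 228.1]
tool_rot: [0.945, 0.328, 0.001, -0.0]
contact_force: [0.1, -0.3, -0.2]
finger_gap: 35.9
grasp_force: 0.0
```

Request:
{"api": "servo_tool", "payload": {
  "steps": [
    [0, 0, 0, 0, 0, -0.15],
    [0, 0, -20, 0, 0, -0.3],
    [0, 0, -40, 0, 0, -0.45],
    [0, 0, -60, 0, 0, -0.45],
    [0, 0, -80, 0, 0, -0.45],
    [0, 0, -100, 0, 0, -0.45],
    [0, 0, -110, 0, 0, -0.45],
    [0, 0, -110, 0, 0, -0.45]
  ]
}}

```text
time_s: 56.95
ee_pos: [471.1, -340.3, 116.8]
tool_rot: [0.994, 0.112, -0.0, -0.001]
contact_force: [-0.1, 0.3, 1.0]
finger_gap: 35.8
grasp_force: 0.0
```

```bash
python3 - <<'E'
from h import *
grab_frame('top')
p=pose();print(p,state()['q'][5])
im=grab_frame('wrist');save('w14',im)
for o in plates(im,p):print(*o)
P,R=tagpick((459.4,-345.9),-167.2,-14,29);print(P,*rel(P,R))
E
```

```text
(array([ 471.64404623, -340.92244944,  118.03675605]), array([ 9.93728739e-01,  1.11815928e-01,  4.73471062e-04, -4.09209564e-04])) 2.153094797640988
[ 473.05209096 -342.79832103   29.        ] [  0.9  -1.4 -89.9] [ 0.     0.002 -0.001]
```

```bash
python3 - <<'E'
from h import *
im=cv2.cvtColor(cv2.imread('pics/w14.png'),cv2.COLOR_BGR2RGB);p=(np.array([471.7,-341.2,118.3]),pose()[1])
print(wpj([[428.5,-352.3,8],[459.4,-345.9,8],[505,-335,8]],p).round())
hsv=cv2.cvtColor(im,cv2.COLOR_RGB2HSV);m=((hsv[...,2]>186)&(hsv[...,1]<40)).astype(np.uint8)
n,l,st,c=cv2.connectedComponentsWithStats(m)
for i in range(1,n):
    if st[i,4]>150:
        ys,xs=np.where(l==i);print(st[i],c[i].round(),onz('wrist',c[i],8,p)[0])
E
```

```text
[[320. 256.]
 [321. 221.]
 [320. 162.]]
[  464     0   176   307 31878] [572. 142.] [ 586.85095639 -566.05189333    8.        ]
[ 309  162   23   67 1335] [320. 192.] [ 482.04458827 -339.86226131    8.        ]
[   0  307   74   58 1180] [ 38. 340.] [158.92456831  33.80805531   8.        ]
[  0 351  30  49 954] [ 11. 381.] [-88.220664   237.55289847   8.        ]
[426 355  24  24 238] [437. 367.] [ 315.51255964 -512.6493585     8.        ]
```

The tag is in place: its shank end is at row 162, as predicted, and its head lies in shadow. I grasp it.

Request:
{"api": "servo_tool", "payload": {
  "steps": [
    [0.9, -1.4, -25, 0, 0, 0],
    [0.9, -1.4, -48, 0, 0, 0],
    [0.9, -1.4, -65, 0, 0, 0],
    [0.9, -1.4, -77, 0, 0, 0],
    [0.9, -1.4, -84, 0, 0, 0],
    [0.9, -1.4, -88, 0, 0, 0],
    [0.9, -1.4, -89.5, 0, 0, 0],
    [0.9, -1.4, -89.5, 0, 0, 0]
  ]
}}

```text
time_s: 57.85
ee_pos: [473.1, -343.1, 29.5]
tool_rot: [0.994, 0.112, 0.001, 0.001]
contact_force: [-0.5, -0.4, 0.0]
finger_gap: 35.8
grasp_force: 0.0
```

Request:
{"api": "servo_tool", "payload": {
  "steps": [
    [0, 0, 0, 0, 0, 0],
    [0, 0, 0, 0, 0, 0],
    [0, 0, 0, 0, 0, 0],
    [0, 0, 0, 0, 0, 0],
    [0, 0, 0, 0, 0, 0],
    [0, 0, 0, 0, 0, 0],
    [0, 0, 0, 0, 0, 0],
    [0, 0, 0, 0, 0, 0]
  ],
  "fingers": 10
}}

```text
time_s: 58.65
ee_pos: [473.6, -343.6, 30.4]
tool_rot: [0.994, 0.112, 0.002, 0.001]
contact_force: [0.1, 0.1, 5.3]
finger_gap: 10.2
grasp_force: 2.9
```

```bash
python3 - <<'E'
from h import *
p=pose();print(p[0]);c=np.array([428.6,-352.4])
R=Ro.from_quat(p[1]).as_matrix();e=R.T@(np.r_[c,0]-p[0]);print('eye in tool',e)
for d in(75,3):
    P,R=hang(0,(e[0],0,28.5),-1,d);print(d,P.round(1),*rel(P,R))
E
```

```text
[ 473.58398058 -343.59809244   30.35386483]
eye in tool [-45.91483323  -1.49146707  30.19921872]
75 [ 552.  -145.4  143.9] [ 78.4 198.2 113.5] [-0.871 -0.064  2.726]
3 [ 593.2 -148.2   84.9] [119.6 195.4  54.5] [-0.871 -0.064  2.726]
```

Request:
{"api": "servo_tool", "payload": {
  "steps": [
    [0, 0, 0, 0, 0, 0],
    [0, 0, 0, 0, 0, 0],
    [0, 0, 0, 0, 0, 0],
    [0, 0, 0, 0, 0, 0],
    [0, 0, 0, 0, 0, 0],
    [0, 0, 0, 0, 0, 0],
    [0, 0, 0, 0, 0, 0],
    [0, 0, 0, 0, 0, 0]
  ],
  "fingers": 4
}}

```text
time_s: 59.45
ee_pos: [473.4, -343.0, 30.2]
tool_rot: [0.994, 0.112, 0.002, 0.001]
contact_force: [-0.1, 1.6, 6.3]
finger_gap: 3.8
grasp_force: 3.2
```

The grasp is empty. I open, rise and look.

Request:
{"api": "servo_tool", "payload": {
  "steps": [
    [0, 0, 0, 0, 0, 0],
    [0, 0, 0, 0, 0, 0],
    [0, 0, 5, 0, 0, 0],
    [0, 0, 25, 0, 0, 0],
    [0, 0, 60, 0, 0, 0],
    [0, 0, 100, 0, 0, 0],
    [0, 0, 140, 0, 0, 0],
    [0, 0, 160, 0, 0, 0]
  ],
  "fingers": 45
}}

```text
time_s: 60.25
ee_pos: [473.6, -343.5, 193.0]
tool_rot: [0.994, 0.112, 0.002, 0.002]
contact_force: [0.7, -0.1, -0.0]
finger_gap: 45.3
grasp_force: 0.0
```

```bash
python3 - <<'E'
from h import *
grab_frame('top')
p=pose();im=grab_frame('wrist');save('w15',im);np.save('w15p.npy',np.r_[p[0],p[1]]);print(p)
for o in plates(im,p):print(*o)
E
```

```text
(array([ 474.38494818, -344.28226887,  195.32860933]), array([0.99372517, 0.11175062, 0.00345442, 0.0031849 ]))
steel [ 459.5 -348.7] 94.2 24.2 13.5 None [319. 196.]
brass [460.6  83.9] 119.8 33.7 5.6 None [ 23. 133.]
```

View pics/w15.png

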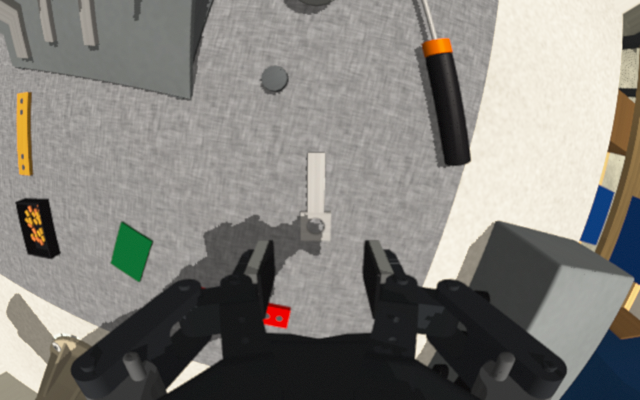

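The tag is still there: shank (316,180), eye (315,227). The fingers only closed over its top edge, so I must go deeper. I re-measure it.

```bash
python3 - <<'E'
from h import *
v=np.load('w15p.npy');p=(v[:3],v[3:])
im=cv2.cvtColor(cv2.imread('pics/w15.png'),cv2.COLOR_BGR2RGB);g=cv2.cvtColor(im,cv2.COLOR_RGB2GRAY).astype(int)
mid=[]
for y in range(158,205,6):
    r=np.where(g[y,295:340]>190)[0]+295;mid.append(((r.min()+r.max())/2,y))
P=onz('wrist',mid,8,p)[:,:2].astype(np.float32);print(P.round(1)[[0,-1]])
vx,vy,x0,y0=cv2.fitLine(P,2,0,.01,.01).ravel();print('az',np.degrees(np.arctan2(vy,vx)),x0,y0)
col=g[140:260,316];print([int(c) for c in col[::2]])
for y in range(212,244,3):print(y,g[y,298:334:3])
p=pose();print(p)
E
```

```text
[[ 499.9 -337.2]
 [ 457.  -346.3]]
az 12.046254 478.6493 -341.83078
[169, 167, 173, 165, 148, 147, 143, 207, 206, 206, 208, 208, 207, 207, 207, 205, 207, 206, 207, 207, 206, 206, 206, 207, 206, 205, 204, 204, 204, 204, 203, 204, 204, 202, 203, 203, 200, 199, 199, 159, 142, 143, 92, 84, 85, 83, 82, 90, 107, 108, 97, 80, 84, 83, 81, 77, 78, 82, 131, 146]
212 [150 153 149 168 203 204 200 205 202 149 138 156]
215 [126 182 149 153 203 202 202 202 201 201 200 172]
218 [ 82 107 110 127 164 172 159 169 200 202 202 166]
221 [ 86 108 109 100 127 158 146 140 135 200 199 163]
224 [ 89 107 108  92  86  85  92 133 131 182 199 162]
227 [ 87 108 110  86  84  84  84 148 132 175 202 165]
230 [ 80 105 107  93  79  82  83  96 122 193 197 153]
233 [ 81 106 110 109  94  80  81  85 159 203 202 151]
236 [ 83 106 108 109 109 107 107 108 164 200 199 155]
239 [ 83 104 107 107 107 106 107 107 191 195 196 156]
242 [ 83  84  85  81  82  80  80  90 154 151 159 150]
(array([ 474.13723104, -344.07195901,  192.88374839]), array([0.99372861, 0.11174834, 0.00297196, 0.00263307]))
```

Request:
{"api": "servo_tool", "payload": {
  "steps": [
    [0, 0, -30, 0, 0, 0],
    [0, 0, -60, 0, 0, 0],
    [0, 0, -90, 0, 0, 0],
    [0, 0, -110, 0, 0, 0],
    [0, 0, -120, 0, 0, 0],
    [0, 0, -130, 0, 0, 0],
    [0, 0, -130, 0, 0, 0],
    [0, 0, -130, 0, 0, 0]
  ]
}}

```text
time_s: 61.15
ee_pos: [473.0, -343.0, 59.5]
tool_rot: [0.994, 0.112, 0.001, 0.0]
contact_force: [0.1, -0.8, 0.3]
finger_gap: 44.8
grasp_force: 0.0
```

```bash
python3 - <<'E'
from h import *
print(pose())
E
```

```text
(array([ 473.01162868, -343.04769667,   59.46085317]), array([9.93738792e-01, 1.11721941e-01, 1.11947085e-03, 4.11130322e-04]))
```

Request:
{"api": "servo_tool", "payload": {
  "steps": [
    [0, 0, -8, 0, 0, 0],
    [0, 0, -16, 0, 0, 0],
    [0, 0, -24, 0, 0, 0],
    [0, 0, -30, 0, 0, 0],
    [0, 0, -33, 0, 0, 0],
    [0, 0, -35, 0, 0, 0],
    [0, 0, -35, 0, 0, 0],
    [0, 0, -35, 0, 0, 0]
  ]
}}

```text
time_s: 61.95
ee_pos: [472.9, -342.9, 24.2]
tool_rot: [0.994, 0.112, 0.001, 0.0]
contact_force: [-0.2, -0.7, -0.2]
finger_gap: 45.0
grasp_force: 0.0
```

Request:
{"api": "servo_tool", "payload": {
  "steps": [
    [0, 0, 0, 0, 0, 0],
    [0, 0, 0, 0, 0, 0],
    [0, 0, 0, 0, 0, 0],
    [0, 0, 0, 0, 0, 0],
    [0, 0, 0, 0, 0, 0],
    [0, 0, 0, 0, 0, 0],
    [0, 0, 0, 0, 0, 0],
    [0, 0, 0, 0, 0, 0]
  ],
  "fingers": 8
}}

```text
time_s: 62.75
ee_pos: [473.0, -343.0, 24.6]
tool_rot: [0.994, 0.112, 0.001, 0.001]
contact_force: [-0.8, -0.6, 5.8]
finger_gap: 15.8
grasp_force: 59.2
```

```bash
python3 - <<'E'
from h import *
p=pose();print(p);c=np.array([428.6,-352.4])
R=Ro.from_quat(p[1]).as_matrix();e=R.T@(np.r_[c,0]-p[0]);print('eye in tool',e)
E
```

```text
(array([ 472.96883399, -343.0257741 ,   24.58235877]), array([9.93741673e-01, 1.11695213e-01, 1.18518345e-03, 5.12163646e-04]))
eye in tool [-45.39774419  -0.74070154  24.47974852]
```

Request:
{"api": "servo_tool", "payload": {
  "steps": [
    [0, 0, 10, 0, 0, 0],
    [0, 0, 40, 0, 0, 0],
    [0, 0, 80, 0, 0, 0.1],
    [0, 0, 120, 0, 0, 0.22],
    [0, 0, 160, 0, 0, 0.34],
    [0, 10, 185, 0, 0, 0.46],
    [0, 20, 190, 0, 0, 0.58],
    [0, 30, 190, 0, 0, 0.7]
  ]
}}

```text
time_s: 63.55
ee_pos: [473.3, -313.0, 216.2]
tool_rot: [0.894, 0.448, 0.002, 0.001]
contact_force: [0.4, -0.4, -1.2]
finger_gap: 15.6
grasp_force: 58.8
```

Request:
{"api": "servo_tool", "payload": {
  "steps": [
    [0, 15, 0, 0, 0, 0.14],
    [5, 35, 0, 0, 0, 0.28],
    [10, 55, 0, 0, 0, 0.42],
    [15, 75, 0, 0, 0, 0.56],
    [20, 95, 0, 0, 0, 0.7],
    [25, 115, 0, 0, 0, 0.84],
    [30, 135, 0, 0, 0, 0.98],
    [35, 155, 0, 0, 0, 1.12]
  ]
}}

```text
time_s: 64.35
ee_pos: [507.5, -156.8, 214.1]
tool_rot: [0.519, 0.855, 0.001, -0.001]
contact_force: [0.5, -0.4, -0.8]
finger_gap: 15.5
grasp_force: 58.7
```

Request:
{"api": "servo_tool", "payload": {
  "steps": [
    [0, 5, 0, 0, 0, 0.14],
    [0, 10, 0, 0, 0, 0.28],
    [0, 12, 0, 0, 0, 0.42],
    [0, 12, 0, 0, 0, 0.56],
    [0, 12, 0, 0, 0, 0.7],
    [0, 12, 0, 0, 0, 0.84],
    [0, 12, 0, 0, 0, 0.98],
    [0, 12, 0, 0, 0, 1.03]
  ]
}}

```text
time_s: 65.15
ee_pos: [507.4, -145.6, 214.1]
tool_rot: [0.032, 0.999, 0.0, -0.001]
contact_force: [-0.1, 0.1, -1.3]
finger_gap: 15.8
grasp_force: 58.8
```

```bash
python3 - <<'E'
from h import *
s=state();print(s['finger_gap'],s['grasp_force'],s['q'],s['ee_pos'])
for d in(75,):
    P,R=hang(0,(-45.4,0,24.5),-1,d);print(d,P.round(1),*rel(P,R))
E
```

```text
15.821149618367809 58.75974476337433 [-4.31547464e-01  2.39323843e-01 -1.50398604e-01  1.18357044e+00
 -1.73085985e-04 -3.67930393e-01] [ 507.38576078 -145.6270431   214.07205124]
75 [ 554.7 -145.6  140.9] [ 47.3   0.  -73.2] [-0.041 -0.612 -0.004]
```

Request:
{"api": "servo_tool", "payload": {
  "steps": [
    [5, 0, 0, -0.005, -0.08, 0],
    [10, 0, 0, -0.01, -0.16, 0],
    [16, 0, -5, -0.016, -0.25, 0],
    [22, 0, -15, -0.023, -0.34, 0],
    [30, 0, -30, -0.03, -0.44, 0],
    [38, 0, -45, -0.036, -0.53, 0],
    [47, 0, -60, -0.041, -0.612, -0.004],
    [47, 0, -70, -0.041, -0.612, -0.004]
  ]
}}

```text
time_s: 65.95
ee_pos: [551.5, -144.1, 140.8]
tool_rot: [0.035, 0.953, -0.009, 0.3]
contact_force: [-1.0, 0.2, -1.4]
finger_gap: 15.4
grasp_force: 58.8
```

Request:
{"api": "servo_tool", "payload": {
  "steps": [
    [0, 0, 0, 0, 0, 0],
    [0, 0, 0, 0, 0, 0],
    [0, 0, 0, 0, 0, 0],
    [0, 0, 0, 0, 0, 0],
    [0, 0, 0, 0, 0, 0],
    [0, 0, 0, 0, 0, 0],
    [0, 0, 0, 0, 0, 0],
    [0, 0, 0, 0, 0, 0]
  ]
}}

```text
time_s: 66.75
ee_pos: [554.7, -145.8, 144.1]
tool_rot: [0.034, 0.953, -0.01, 0.301]
contact_force: [-1.1, 0.3, -1.5]
finger_gap: 15.8
grasp_force: 58.8
```

```bash
python3 - <<'E'
from h import *
s=state();print(s['finger_gap'],s['grasp_force'],s['q'])
for d in(55,30,3,0):
    P,R=hang(0,(-45.4,0,24.5),-1,d);print(d,P.round(1),*rel(P,R))
p=pose();eyecheck(p,(-45.4,0,16.5),'w16')
E
```

```text
15.757406283380265 58.773980140686035 [-0.52157334  0.02810192 -0.78979359  0.19044694  0.25431708 -0.37614067]
55 [ 566.2 -146.4  124.5] [ 11.4  -0.6 -19.5] [-0.002  0.001  0.003]
30 [ 580.5 -147.4  104. ] [ 25.8  -1.6 -40. ] [-0.002  0.001  0.003]
3 [ 595.9 -148.4   81.9] [ 41.2  -2.6 -62.1] [-0.002  0.001  0.003]
0 [ 597.6 -148.5   79.5] [ 42.9  -2.8 -64.6] [-0.002  0.001  0.003]
eye pred [317.7 328.6]
311 [ 29  42  77 227 228 227 226 226 225 223 223 222  82  75  33]
314 [ 28  78  74 232 232 231 230 229 227 227 226 226  93 130  34]
317 [ 30  94 217 233 233 219 129 112 145 224 226 225 204 151  33]
320 [ 29 141 233 232 145  28  22  23  34  62 185 224 223 190  30]
323 [ 29 177 236 197  24  25  25  26  32  59  85 222 224 216  32]
326 [ 28 165 235 122  23  25  23  24  29  58  84 159 223 210  32]
329 [ 30 161 235 106  58  26  25  27  27  59  94 129 226 208  31]
332 [ 33 155 237 115 100  91  85  82  86  98 100 141 227 204  30]
335 [ 32  41 121 106  92 103 104 104 104 102  93 145 120  58  34]
338 [32 31 31 33 32 32 49 63 54 35 33 31 32 31 32]
341 [30 28 31 30 31 28 31 30 30 28 29 30 32 30 31]
344 [31 31 32 32 31 29 31 30 31 31 32 32 32 32 31]
347 [33 32 34 34 33 33 33 32 33 33 32 33 34 31 34]
```

Eye is seen within about 1.5 mm of the prediction. I insert on peg 0.

Request:
{"api": "servo_tool", "payload": {
  "steps": [
    [4, -0.2, -7, 0, 0, 0],
    [8, -0.4, -14, 0, 0, 0],
    [11, -0.6, -20, 0, 0, 0],
    [14, -0.8, -24, 0, 0, 0],
    [17, -1, -28, 0, 0, 0],
    [20, -1.2, -32.5, 0, 0, 0],
    [23, -1.4, -36.5, 0, 0, 0],
    [25.3, -1.6, -40.2, 0, 0, 0]
  ]
}}

```text
time_s: 67.6
ee_pos: [580.3, -147.4, 103.5]
tool_rot: [0.034, 0.953, -0.01, 0.301]
contact_force: [-0.5, 0.4, -1.7]
finger_gap: 15.6
grasp_force: 58.8
```

Request:
{"api": "servo_tool", "payload": {
  "steps": [
    [3, -0.2, -4.3, 0, 0, 0],
    [6, -0.4, -8.6, 0, 0, 0],
    [9, -0.6, -12.9, 0, 0, 0],
    [12, -0.8, -17.2, 0, 0, 0],
    [13.5, -0.9, -19.5, 0, 0, 0],
    [14.5, -1, -20.8, 0, 0, 0],
    [15.5, -1, -22.2, 0, 0, 0],
    [15.5, -1, -22.2, 0, 0, 0]
  ]
}}

```text
time_s: 68.4
ee_pos: [595.6, -148.3, 81.5]
tool_rot: [0.034, 0.953, -0.01, 0.301]
contact_force: [0.5, 0.4, -1.0]
finger_gap: 15.9
grasp_force: 58.8
```

Request:
{"api": "servo_tool", "payload": {
  "steps": [
    [0, 0, 0, 0, 0, 0],
    [0, 0, 0, 0, 0, 0],
    [0, 0, 0, 0, 0, 0],
    [0, 0, 0, 0, 0, 0],
    [0, 0, 0, 0, 0, 0],
    [-3, 0.2, 4, 0, 0, 0],
    [-11, 0.8, 16, 0, 0, 0],
    [-28, 2, 40, 0, 0, 0]
  ],
  "fingers": 36
}}

```text
time_s: 69.2
ee_pos: [566.7, -145.9, 120.5]
tool_rot: [0.034, 0.953, -0.009, 0.3]
contact_force: [-0.0, 0.1, -0.6]
finger_gap: 36.0
grasp_force: 0.0
```

Request:
{"api": "servo_tool", "payload": {
  "steps": [
    [-20, 1, 28, 0, 0, 0],
    [-40, 1, 56, 0, 0, 0],
    [-60, 1, 80, 0, 0, 0],
    [-80, 0, 80, 0, 0, 0],
    [-80, 0, 80, 0, 0, 0],
    [-80, 0, 80, 0, 0, 0],
    [-80, 0, 80, 0, 0, 0],
    [-80, 0, 80, 0, 0, 0]
  ]
}}

```text
time_s: 70.0
ee_pos: [487.9, -146.2, 201.0]
tool_rot: [0.034, 0.953, -0.009, 0.301]
contact_force: [-0.3, -0.1, 0.0]
finger_gap: 35.8
grasp_force: 0.0
```

```bash
python3 - <<'E'
from h import *
p=pose();im=grab_frame('wrist');save('w17',im);print(state()['q'])
for o in plates(im,p):print(*o)
hungcheck(im,p,0)
E
```

```text
[-0.61821819 -0.17495975 -0.79897751  0.40919274  0.30531397 -0.46226127]
brass [459.9  82.5] 120.6 35.5 6.6 [412.7  80.7] [547.  53.]
dy -6 [151 151 150 122 104 105 120 121 181 188 189 190 189 188 188 188 188 189
 190 189 191 191 190 190 190 190 190 189 189 190 190 190 190 190 190 190
 190 190 189 184 185 188 183 157 121  97  96  97  95  90  95 139 177 186
 183 165 155 153 152 152 152 151 112]
dy 0 [152 153 138 102  98  99  97 112 181 186 186 186 187 187 187 187 187 187
 188 187 188 188 187 188 188 187 187 187 186 186 186 186 187 186 186 186
 186 186 175 163 160 148 137 102 103 103  93  86  87  86  86  86  87  86
  85  95 141 178 193 180 154 149 110]
dy 6 [150 148 112  98  99  99  98 110 183 191 191 192 192 193 194 193 194 193
 194 194 195 195 194 194 194 194 195 190 147 137 138 137 127 127 126 126
 126 125 125 121 119 122 118 105  98  96  96  94  88  90 115 145 143 138
 129 120 124 146 161 157 150 150 146]
expected ends idx 7 54.5 eye idx 46.5 ups0 36.5
```

All four plates hang right down on the board. Now the brass bar.

```bash
python3 - <<'E'
from h import *
print(rel(np.array([460.2,84.2,130]),down(186.3)))
E
```

```text
(array([-27.7, 230.4, -71. ]), array([-0.015,  0.611,  0.176]))
```

Request:
{"api": "servo_tool", "payload": {
  "steps": [
    [-8, 25, 20, -0.002, 0.08, 0.02],
    [-16, 60, 20, -0.004, 0.16, 0.045],
    [-22, 95, 20, -0.006, 0.25, 0.07],
    [-28, 130, 10, -0.008, 0.34, 0.1],
    [-28, 165, -5, -0.01, 0.43, 0.12],
    [-28, 200, -30, -0.013, 0.52, 0.15],
    [-28, 230, -55, -0.015, 0.611, 0.176],
    [-28, 230, -70, -0.015, 0.611, 0.176]
  ],
  "fingers": 52
}}

```text
time_s: 70.85
ee_pos: [460.5, 86.9, 128.3]
tool_rot: [-0.058, 0.998, 0.0, -0.002]
contact_force: [-1.0, -1.0, 0.4]
finger_gap: 51.9
grasp_force: 0.0
```

Request:
{"api": "servo_tool", "payload": {
  "steps": [
    [0, 0, 0, 0, 0, 0],
    [0, 0, 0, 0, 0, 0],
    [0, 0, 0, 0, 0, 0],
    [0, 0, 0, 0, 0, 0],
    [0, 0, 0, 0, 0, 0],
    [0, 0, 0, 0, 0, 0],
    [0, 0, 0, 0, 0, 0],
    [0, 0, 0, 0, 0, 0]
  ]
}}

```text
time_s: 71.65
ee_pos: [459.6, 83.5, 131.9]
tool_rot: [-0.055, 0.998, -0.0, 0.001]
contact_force: [0.8, 0.1, -0.5]
finger_gap: 51.8
grasp_force: 0.0
```

```bash
python3 - <<'E'
from h import *
p=pose();print(p);im=grab_frame('wrist');save('w18',im)
o=plates(im,p)
for q in o:print(*q)
print(rel(np.array([460.2,84.2,25.]),down(186.3)))
E
```

```text
(array([459.56151048,  83.49606327, 131.85862961]), array([-5.50387605e-02,  9.98483716e-01, -4.67577903e-04,  8.86267895e-04]))
brass [460.4  85.5] 119.2 30.5 6.4 [412.6  79.7] [320. 195.]
(array([   0.7,    0.7, -106.7]), array([ 0.001,  0.002, -0.   ]))
```

Request:
{"api": "servo_tool", "payload": {
  "steps": [
    [0.8, 1.7, -25, 0, 0, 0],
    [0.8, 1.7, -50, 0, 0, 0],
    [0.8, 1.7, -75, 0, 0, 0],
    [0.8, 1.7, -90, 0, 0, 0],
    [0.8, 1.7, -98, 0, 0, 0],
    [0.8, 1.7, -103, 0, 0, 0],
    [0.8, 1.7, -106, 0, 0, 0],
    [0.8, 1.7, -106, 0, 0, 0]
  ]
}}

```text
time_s: 72.5
ee_pos: [460.6, 85.3, 25.9]
tool_rot: [-0.055, 0.998, -0.0, 0.001]
contact_force: [-0.9, 1.5, 0.2]
finger_gap: 52.2
grasp_force: 0.0
```

Request:
{"api": "servo_tool", "payload": {
  "steps": [
    [0, 0, 0, 0, 0, 0],
    [0, 0, 0, 0, 0, 0],
    [0, 0, 0, 0, 0, 0],
    [0, 0, 0, 0, 0, 0],
    [0, 0, 0, 0, 0, 0],
    [0, 0, 0, 0, 0, 0],
    [0, 0, 0, 0, 0, 0],
    [0, 0, 0, 0, 0, 0]
  ],
  "fingers": 22
}}

```text
time_s: 73.3
ee_pos: [460.9, 85.2, 26.6]
tool_rot: [-0.055, 0.998, -0.001, 0.001]
contact_force: [-1.6, -0.7, 5.4]
finger_gap: 27.7
grasp_force: 59.0
```

```bash
python3 - <<'E'
from h import *
p=pose();s=state();print(p,s['finger_gap'],s['grasp_force'])
t=O-6*X-6*Y;print(t,rel(np.r_[t,60],down(151)))
E
```

```text
(array([460.92416786,  85.2374297 ,  26.60914028]), array([-5.51722228e-02,  9.98475644e-01, -6.22695639e-04,  1.42319537e-03])) 27.665496895268475 58.985915780067444
[467.53886052 344.74342404] (array([  6.6, 259.5,  33.4]), array([ 0.002,  0.002, -0.617]))
```

Request:
{"api": "servo_tool", "payload": {
  "steps": [
    [0, 0, 20, 0, 0, 0],
    [0, 0, 60, 0, 0, 0],
    [0, 25, 95, 0, 0, -0.08],
    [0, 65, 110, 0, 0, -0.18],
    [2, 105, 110, 0, 0, -0.28],
    [4, 145, 110, 0, 0, -0.38],
    [6, 185, 110, 0, 0, -0.5],
    [6.6, 225, 110, 0, 0, -0.617]
  ]
}}

```text
time_s: 74.1
ee_pos: [466.6, 311.8, 135.5]
tool_rot: [0.253, 0.967, -0.001, 0.0]
contact_force: [0.5, 0.5, -3.8]
finger_gap: 27.3
grasp_force: 60.4
```

Request:
{"api": "servo_tool", "payload": {
  "steps": [
    [0, 20, 0, 0, 0, 0],
    [0, 34.5, 0, 0, 0, 0],
    [0, 34.5, -15, 0, 0, 0],
    [0, 34.5, -40, 0, 0, 0],
    [0, 34.5, -60, 0, 0, 0],
    [0, 34.5, -72, 0, 0, 0],
    [0, 34.5, -77, 0, 0, 0],
    [0, 34.5, -77, 0, 0, 0]
  ]
}}

```text
time_s: 74.9
ee_pos: [466.7, 344.3, 58.2]
tool_rot: [0.251, 0.968, -0.001, 0.0]
contact_force: [-0.1, -0.3, -3.2]
finger_gap: 27.7
grasp_force: 60.4
```

```bash
python3 - <<'E'
from h import *
s=state();print(s['finger_gap'],s['grasp_force'],s['q'][5]);p=pose()
t=O-6*X-6*Y;print(p[0],rel(np.r_[t,39.5],down(151)))
E
```

```text
27.733784634790787 60.414676666259766 1.0051969996899048
[466.69318832 344.32210837  58.1833074 ] (array([  0.8,   0.4, -18.7]), array([ 0.002, -0.   ,  0.001]))
```

Request:
{"api": "servo_tool", "payload": {
  "steps": [
    [0.8, 0.4, -5, 0, 0, 0],
    [0.8, 0.4, -10, 0, 0, 0],
    [0.8, 0.4, -14, 0, 0, 0],
    [0.8, 0.4, -16.5, 0, 0, 0],
    [0.8, 0.4, -18, 0, 0, 0],
    [0.8, 0.4, -19, 0, 0, 0],
    [0.8, 0.4, -19.5, 0, 0, 0],
    [0.8, 0.4, -19.5, 0, 0, 0]
  ]
}}

```text
time_s: 75.7
ee_pos: [467.7, 345.2, 39.1]
tool_rot: [0.251, 0.968, -0.001, 0.0]
contact_force: [-0.3, -0.1, -3.2]
finger_gap: 27.6
grasp_force: 60.5
```

Request:
{"api": "servo_tool", "payload": {
  "steps": [
    [0, 0, 0, 0, 0, 0],
    [0, 0, 0, 0, 0, 0],
    [0, 0, 0, 0, 0, 0],
    [0, 0, 0, 0, 0, 0],
    [0, 0, 5, 0, 0, 0],
    [0, 0, 15, 0, 0, 0],
    [0, 0, 40, 0, 0, 0],
    [0, 0, 60, 0, 0, 0]
  ],
  "fingers": 42
}}

```text
time_s: 76.5
ee_pos: [467.9, 345.3, 100.8]
tool_rot: [0.251, 0.968, -0.0, 0.001]
contact_force: [-0.1, 0.0, 0.5]
finger_gap: 41.8
grasp_force: 0.0
```

```bash
python3 - <<'E'
from h import *
grab_frame('top');p=pose();print(p)
t=O-45*X;print('pushx start',rel(np.r_[t,37.3],down(151)))
im=grab_frame('wrist');save('w19',im)
hsv=cv2.cvtColor(im,cv2.COLOR_RGB2HSV);b=((hsv[...,1]>90)&(hsv[...,0]>12)&(hsv[...,0]<28)&(hsv[...,2]>60)).astype(np.uint8);b[:,:240]=0;b[:,400:]=0
c=max(cv2.findContours(b,0,1)[0],key=cv2.contourArea);P=comp(onz('wrist',c[:,0],22,p));print(P.min(0),P.max(0))
E
```

```text
(array([469.76537247, 346.38679672, 104.47126953]), array([0.25059452, 0.96808706, 0.00150607, 0.00275134]))
pushx start (array([-26.4, -32.8, -67.2]), array([-0.002,  0.006,  0.   ]))
[-19.99888144 -65.14104297] [10.00173954 54.7537399 ]
```

Request:
{"api": "servo_tool", "payload": {
  "steps": [
    [-12, -16, 0, 0, 0, 0],
    [-24, -31, 0, 0, 0, 0],
    [-24, -31, -15, 0, 0, 0],
    [-24, -31, -35, 0, 0, 0],
    [-24, -31, -50, 0, 0, 0],
    [-24, -31, -58, 0, 0, 0],
    [-24, -31, -61, 0, 0, 0],
    [-24, -31, -61, 0, 0, 0]
  ],
  "fingers": 0
}}

```text
time_s: 77.4
ee_pos: [443.6, 314.2, 37.9]
tool_rot: [0.251, 0.968, -0.001, 0.0]
contact_force: [-0.2, -0.3, -0.1]
finger_gap: 0.1
grasp_force: 0.0
```

Request:
{"api": "servo_tool", "payload": {
  "steps": [
    [1.5, 2.6, 0, 0, 0, 0],
    [3, 5.2, 0, 0, 0, 0],
    [4.5, 7.8, 0, 0, 0, 0],
    [6, 10.4, 0, 0, 0, 0],
    [7, 12.2, 0, 0, 0, 0],
    [8, 14, 0, 0, 0, 0],
    [8.7, 15.7, 0, 0, 0, 0],
    [8.7, 15.7, 0, 0, 0, 0]
  ]
}}

```text
time_s: 78.2
ee_pos: [452.3, 329.8, 38.0]
tool_rot: [0.251, 0.968, -0.001, 0.0]
contact_force: [0.4, -0.7, -0.3]
finger_gap: -0.1
grasp_force: 0.4
```

```bash
python3 - <<'E'
from h import *
p=pose();s=state();print(p,comp(p[0]),s['contact_force'])
E
```

```text
(array([452.33384202, 329.84845418,  38.02204131]), array([ 2.50618167e-01,  9.68085538e-01, -8.74064760e-04,  4.02086566e-04])) [[-26.39897342   0.07738415]] [ 0.37971829 -0.71958949 -0.32186484]
```

Request:
{"api": "servo_tool", "payload": {
  "steps": [
    [0.4, 0.8, 0, 0, 0, 0],
    [0.9, 1.6, 0, 0, 0, 0],
    [1.3, 2.4, 0, 0, 0, 0],
    [1.7, 3.1, 0, 0, 0, 0],
    [2, 3.7, 0, 0, 0, 0],
    [2.3, 4.2, 0, 0, 0, 0],
    [2.5, 4.6, 0, 0, 0, 0],
    [2.5, 4.6, 0, 0, 0, 0]
  ]
}}

```text
time_s: 79.0
ee_pos: [454.6, 334.0, 38.0]
tool_rot: [0.251, 0.968, -0.001, 0.0]
contact_force: [-1.8, -4.7, 2.4]
finger_gap: -0.1
grasp_force: 2.3
```

Request:
{"api": "servo_tool", "payload": {
  "steps": [
    [0.1, 0.2, 0, 0, 0, 0],
    [0.2, 0.4, 0, 0, 0, 0],
    [0.3, 0.5, 0, 0, 0, 0],
    [0.3, 0.5, 0, 0, 0, 0],
    [0.3, 0.5, 0, 0, 0, 0],
    [0.3, 0.5, 0, 0, 0, 0],
    [0.3, 0.5, 0, 0, 0, 0],
    [0.3, 0.5, 0, 0, 0, 0]
  ]
}}

```text
time_s: 79.8
ee_pos: [454.7, 334.1, 38.0]
tool_rot: [0.251, 0.968, -0.002, 0.0]
contact_force: [-2.0, -6.6, 3.0]
finger_gap: 0.0
grasp_force: 3.1
```

Request:
{"api": "servo_tool", "payload": {
  "steps": [
    [-2, -3.5, 0, 0, 0, 0],
    [-4, -7, 0, 0, 0, 0],
    [-4, -7, 20, 0, 0, 0],
    [-4, -7, 40, 0, 0, 0],
    [-4, -7, 50, 0, 0, 0],
    [16, -10, 50, 0, 0, 0],
    [46, -16, 50, 0, 0, 0],
    [86, -24, 50, 0, 0, 0]
  ]
}}

```text
time_s: 80.6
ee_pos: [541.0, 311.6, 88.4]
tool_rot: [0.25, 0.968, -0.0, 0.0]
contact_force: [0.3, 0.4, -0.1]
finger_gap: -0.1
grasp_force: 0.0
```

Request:
{"api": "servo_tool", "payload": {
  "steps": [
    [0, 0, 0, 0, 0, 0],
    [0, 0, -15, 0, 0, 0],
    [0, 0, -30, 0, 0, 0],
    [0, 0, -42, 0, 0, 0],
    [0, 0, -48, 0, 0, 0],
    [0, 0, -51, 0, 0, 0],
    [0, 0, -51, 0, 0, 0],
    [0, 0, -51, 0, 0, 0]
  ]
}}

```text
time_s: 81.4
ee_pos: [541.6, 311.3, 37.7]
tool_rot: [0.251, 0.968, -0.0, 0.001]
contact_force: [-0.2, -0.4, -0.2]
finger_gap: -0.5
grasp_force: 0.0
```

Request:
{"api": "servo_tool", "payload": {
  "steps": [
    [-1, 0.6, 0, 0, 0, 0],
    [-2, 1.1, 0, 0, 0, 0],
    [-3.5, 1.9, 0, 0, 0, 0],
    [-5, 2.8, 0, 0, 0, 0],
    [-6, 3.3, 0, 0, 0, 0],
    [-7, 3.9, 0, 0, 0, 0],
    [-8, 4.4, 0, 0, 0, 0],
    [-8, 4.4, 0, 0, 0, 0]
  ]
}}

```text
time_s: 82.2
ee_pos: [533.0, 315.5, 37.1]
tool_rot: [0.251, 0.968, -0.001, 0.0]
contact_force: [0.9, -0.2, -0.3]
finger_gap: -0.4
grasp_force: 0.0
```

```bash
python3 - <<'E'
from h import *
p=pose();s=state();print(p,comp(p[0]),s['contact_force'])
E
```

```text
(array([533.04608136, 315.45934843,  37.07789651]), array([ 2.50563780e-01,  9.68099783e-01, -6.57916182e-04,  4.10887182e-04])) [[  0.14610123 -77.49110788]] [ 0.88298081 -0.18137992 -0.30307497]
```

Request:
{"api": "servo_tool", "payload": {
  "steps": [
    [-0.8, 0.4, 0, 0, 0, 0],
    [-1.6, 0.9, 0, 0, 0, 0],
    [-2.4, 1.3, 0, 0, 0, 0],
    [-3.2, 1.8, 0, 0, 0, 0],
    [-4, 2.2, 0, 0, 0, 0],
    [-4.8, 2.7, 0, 0, 0, 0],
    [-5.4, 3, 0, 0, 0, 0],
    [-5.7, 3.2, 0, 0, 0, 0]
  ]
}}

```text
time_s: 83.0
ee_pos: [527.6, 318.5, 37.1]
tool_rot: [0.251, 0.968, -0.001, 0.001]
contact_force: [1.3, -1.7, -0.5]
finger_gap: 0.3
grasp_force: 1.1
```

Request:
{"api": "servo_tool", "payload": {
  "steps": [
    [-0.2, 0.1, 0, 0, 0, 0],
    [-0.4, 0.2, 0, 0, 0, 0],
    [-0.6, 0.3, 0, 0, 0, 0],
    [-0.8, 0.4, 0, 0, 0, 0],
    [-0.8, 0.4, 0, 0, 0, 0],
    [-0.8, 0.4, 0, 0, 0, 0],
    [-0.8, 0.4, 0, 0, 0, 0],
    [-0.8, 0.4, 0, 0, 0, 0]
  ]
}}

```text
time_s: 83.8
ee_pos: [527.5, 318.6, 37.2]
tool_rot: [0.251, 0.968, -0.001, 0.001]
contact_force: [4.4, -3.9, -1.5]
finger_gap: -0.0
grasp_force: 2.6
```

Home against the end stop (force rose). Retreat and push once more toward the back stops, then look.

Request:
{"api": "servo_tool", "payload": {
  "steps": [
    [2, -1, 0, 0, 0, 0],
    [5, -2.5, 0, 0, 0, 0],
    [8, -4, 0, 0, 0, 0],
    [8, -4, 20, 0, 0, 0],
    [8, -4, 40, 0, 0, 0],
    [8, -4, 50, 0, 0, 0],
    [-32, 4, 50, 0, 0, 0],
    [-75, 9, 50, 0, 0, 0]
  ]
}}

```text
time_s: 84.6
ee_pos: [452.3, 328.4, 87.4]
tool_rot: [0.251, 0.968, 0.0, 0.001]
contact_force: [-0.4, 0.1, -0.2]
finger_gap: 0.2
grasp_force: 0.0
```

Request:
{"api": "servo_tool", "payload": {
  "steps": [
    [0, 0, 0, 0, 0, 0],
    [0, 0, -15, 0, 0, 0],
    [0, 0, -30, 0, 0, 0],
    [0, 0, -42, 0, 0, 0],
    [0, 0, -48, 0, 0, 0],
    [0, 0, -50, 0, 0, 0],
    [0, 0, -50, 0, 0, 0],
    [0, 0, -50, 0, 0, 0]
  ]
}}

```text
time_s: 85.4
ee_pos: [452.2, 328.2, 37.5]
tool_rot: [0.251, 0.968, -0.0, 0.001]
contact_force: [-0.4, 0.6, 0.9]
finger_gap: 0.1
grasp_force: 0.0
```

```bash
python3 - <<'E'
from h import *
p=pose();s=state();print(p,comp(p[0]),s['contact_force'])
E
```

```text
(array([452.20547117, 328.17884586,  37.54403652]), array([ 2.50685376e-01,  9.68068244e-01, -3.57542148e-04,  7.67613678e-04])) [[-27.92148118  -0.61978235]] [-0.40963991  0.55660168  0.93022323]
```

Request:
{"api": "servo_tool", "payload": {
  "steps": [
    [0.7, 1.2, 0, 0, 0, 0],
    [1.4, 2.4, 0, 0, 0, 0],
    [2, 3.5, 0, 0, 0, 0],
    [2.5, 4.4, 0, 0, 0, 0],
    [2.9, 5.1, 0, 0, 0, 0],
    [3.2, 5.6, 0, 0, 0, 0],
    [3.4, 6, 0, 0, 0, 0],
    [3.4, 6, 0, 0, 0, 0]
  ]
}}

```text
time_s: 86.2
ee_pos: [454.8, 333.4, 37.5]
tool_rot: [0.251, 0.968, -0.001, 0.001]
contact_force: [-1.4, -3.9, 6.4]
finger_gap: -0.0
grasp_force: 3.0
```

Request:
{"api": "servo_tool", "payload": {
  "steps": [
    [0, 0, 0, 0, 0, 0],
    [-2, -3.5, 0, 0, 0, 0],
    [-4, -7, 0, 0, 0, 0],
    [-4, -7, 20, 0, 0, 0],
    [-4, -7, 50, 0, 0, 0],
    [-4, -7, 80, 0, 0, 0],
    [-4, -20, 110, 0, 0, 0],
    [-4, -30, 120, 0, 0, 0]
  ]
}}

```text
time_s: 87.0
ee_pos: [452.3, 304.3, 159.9]
tool_rot: [0.25, 0.968, 0.001, 0.002]
contact_force: [0.2, 0.3, 0.2]
finger_gap: 0.3
grasp_force: 0.0
```

Request:
{"api": "servo_tool", "payload": {
  "steps": [
    [0, 0, 0, 0, 0, 0],
    [0, 0, 0, 0, 0, 0],
    [0, 0, 0, 0, 0, 0],
    [0, 0, 0, 0, 0, 0],
    [0, 0, 0, 0, 0, 0],
    [0, 0, 0, 0, 0, 0],
    [0, 0, 0, 0, 0, 0],
    [0, 0, 0, 0, 0, 0]
  ]
}}

```text
time_s: 87.8
ee_pos: [451.1, 304.1, 157.1]
tool_rot: [0.251, 0.968, -0.001, 0.0]
contact_force: [-0.3, -0.7, -1.1]
finger_gap: -0.1
grasp_force: 0.0
```

```bash
python3 - <<'E'
from h import *
p=pose();im=grab_frame('wrist');save('w20',im);t=grab_frame('top');s=grab_frame('scene')
b=cv2.resize(im[60:300,250:490],(600,600),interpolation=2)
r=cv2.resize(t[115:215,270:405],(200,148),interpolation=2);q=cv2.resize(s[170:300,280:410],(200,200),interpolation=2)
side=np.zeros((600,200,3),np.uint8);side[:148]=r;side[150:350]=q
save('final',np.hstack([b,side]))
hsv=cv2.cvtColor(im,cv2.COLOR_RGB2HSV);k=((hsv[...,1]>90)&(hsv[...,0]>12)&(hsv[...,0]<28)&(hsv[...,2]>60)).astype(np.uint8);k[:,:230]=0
c=max(cv2.findContours(k,0,1)[0],key=cv2.contourArea);P=comp(onz('wrist',c[:,0],22,p));print(P.min(0),P.max(0))
E
```

```text
[-15.35564233 -59.78689128] [16.03915286 60.06505319]
```

View pics/final.png

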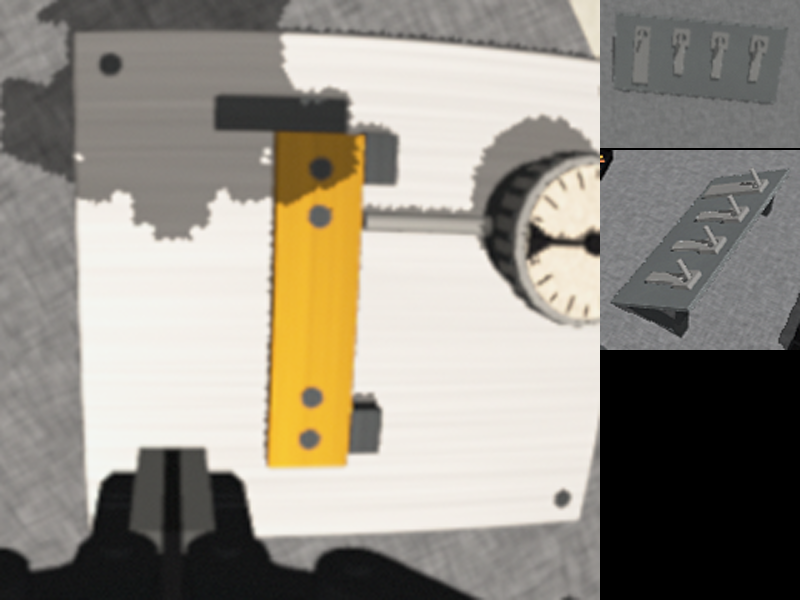

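The bar is home against all three stops (measured x ±15–16, y −59.8 to +60.1). The wedge lies under the hand at (545,241), and all four plates hang flat on their pegs. I hand in.

```bash
python3 -c "
from cell import *
print(job_done())"
```

```text
the job is handed in; nothing more can be done
None
```

Job handed in after about 88 s on the robot's clock: dial zeroed on the master, then the master and all three tags hung flat on their pegs, and the brass bar left home in the nest with the dial still on zero.

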